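# Unlock the hooded tray, sort the sensor pucks, scan the job

## Task

Draw the red-handled locking pin up out of its bore and hang it upright in the yellow side notch, then pull the tray by its black post out from under the grey hood as far as it goes. Put every sensor puck into the tray bay of its own colour, blue tops in the blue bay and orange tops in the orange bay; when all are in, pick up the scanner and hold its window steady on the middle of the barcode from about 10 cm for a good second or two, then lay it back flat on its grey pad. Leave the tray out, and leave the glue bottle, tape roll, green carton and screwdriver where they are.

Things in the scene. Friction and masses are not known exactly. Their poses are not given: they have to be found in the camera images.
- fixture: grey hood 222 mm (x) by 150 mm (y), 72 mm high, with rails, bolted to the table. Origin on the table under the middle of the hood's mouth; z up; the tray slides out along the fixture's +y, the hood lies on its -y side; -x is towards the robot. Rails run out to y = +230 mm. The bays lie wholly under the hood until the tray is pulled.
- tray (a joint): tray slide: 0 = home under the hood, locked by the pin; 0.135 m = out against its stop. About 1.5 N of friction plus light damping (6 N s/m), stays where it is left.
- handle (a point): top centre of the tray's upright black post, 18 mm diameter, standing 44 mm above the tray's front plate (plate top at z = 32 mm, post top at 76 mm); moves with the tray. Post centre 25 mm to +x and 45 mm to +y of the fixture origin at tray = 0.
- blue_bay (a point): centre of the floor of the bay with blue rims and a blue outer wall (grey floor), on the fixture's -x side; moves with the tray. Inside about 92 mm (fixture x) by 124 mm (fixture y), walls 4 mm thick, rising 28 mm above the floor (rims at z = 46 mm, floor at 16 mm). Axes as fixture.
- orange_bay (a point): the same for the bay with orange rims and an orange outer wall, on the fixture's +x side; 97 mm from the blue one.
- pin: locking pin, 80 g: red handle 20 mm diameter from 5 to 40 mm above the origin, steel collar 30 mm diameter, 5 mm thick, above the origin, shank 12 mm diameter to 30 mm below it. Origin: underside of collar, z up. At the start the collar rests on the tray's front plate (z = 32 mm), shank down through a 14 mm bore, 70 mm to -x, 37 mm to +y of the fixture origin; lift 30 mm to free.
- notch (a point): where the pin's origin belongs when parked: slot centre on the top face (z = 50 mm) of the yellow bracket's plate, 8 mm thick, 150 mm to -x, 75 mm to +y of the fixture origin. Slot 17 mm wide (fixture x), open to fixture +y; prongs reach 23 mm to +y of this point, closed end 8 mm to -y. The pin hangs by its collar; slide it in from +y or lower it in. Axes as fixture.
- blue1: finished sensor puck, a plain white disc with a top coloured blue, 32 mm diameter, 26 mm high, 50 g; origin at the centre of its underside, z up. Stands on the grey cloth mat (0.6 mm thick, 200 x 270 mm) on the table at the start; may be absent (None).
- blue2: finished sensor puck, a plain white disc with a top coloured blue, 32 mm diameter, 26 mm high, 50 g; origin at the centre of its underside, z up. Stands on the grey cloth mat (0.6 mm thick, 200 x 270 mm) on the table at the start; may be absent (None).
- blue3: finished sensor puck, a plain white disc with a top coloured blue, 32 mm diameter, 26 mm high, 50 g; origin at the centre of its underside, z up. Stands on the grey cloth mat (0.6 mm thick, 200 x 270 mm) on the table at the start; may be absent (None).
- orange1: finished sensor puck, a plain white disc with a top coloured orange, 32 mm diameter, 26 mm high, 50 g; origin at the centre of its underside, z up. Stands on the grey cloth mat (0.6 mm thick, 200 x 270 mm) on the table at the start; may be absent (None).
- orange2: finished sensor puck, a plain white disc with a top coloured orange, 32 mm diameter, 26 mm high, 50 g; origin at the centre of its underside, z up. Stands on the grey cloth mat (0.6 mm thick, 200 x 270 mm) on the table at the start; may be absent (None).
- orange3: finished sensor puck, a plain white disc with a top coloured orange, 32 mm diameter, 26 mm high, 50 g; origin at the centre of its underside, z up. Stands on the grey cloth mat (0.6 mm thick, 200 x 270 mm) on the table at the start; may be absent (None).
- scanner: loose block-shaped hand scanner, 160 g, 163 mm long, lying flat: black grip 115 mm long, 34 mm wide, 36 mm high (from -77 to +37 mm along its x), yellow head 52 mm wide, 40 mm high in front (to +85 mm). Origin on its underside near its centre of mass (grip there, across the 34 mm width), x points along the beam out of the window, z up.
- scanner_window (a point): centre of the amber window in the scanner's front face, 85 mm ahead of its origin and 20 mm above its underside; the beam leaves along +x. Axes as the scanner.
- rest: the scanner's grey pad with two yellow edge lines, 230 mm (x) by 130 mm (y), 0.6 mm thick, on the table; origin at its centre.
- stand: fixed stand with a sloping board 120 mm wide, its top edge at 120 mm; the board leans back 45 degrees and faces the stand's -x (towards the robot) and up. Origin on the table below the barcode, z up.
- barcode (a point): middle of the barcode on the front of the sloping board, 87 mm above the table, straight above the stand's origin.
- glue: bystander: white glue bottle with a blue cap, 34 mm diameter, 95 mm high, stands upright; origin under its centre.
- tape: bystander: roll of pale tape lying flat, 100 mm diameter, 40 mm high; origin under its centre.
- carton_a: bystander: small green carton 45 x 110 x 30 mm; origin under its centre.
- driver: bystander: screwdriver lying on the table near the robot.
Mind the look-alikes: they are no part of the job. What is shaped like the blue3 but turquoise is not meant.

How it is judged (in metres and radians):
On the way, in this order (a step that is already met when the one before it is completed fails the run):
1. the pin is out of its bore, hangs upright in the side notch and is let go (x of pin in the frame of notch between -0.008 and 0.008 m and y of pin in the frame of notch between -0.012 and 0.016 m and z of pin in the frame of notch between -0.004 and 0.005 m and angle between pin's own z axis and vertical below 0.2 rad and contact force between the fingers and pin below 0.1 N), for 0.3 s.
2. the tray is pulled out to its stop (value of joint tray above 0.125 m), for 0.2 s.
3. every puck present lies in the bay of its colour (x of blue1 in the frame of blue_bay between -0.036 and 0.036 m and y of blue1 in the frame of blue_bay between -0.055 and 0.055 m and z of blue1 in the frame of blue_bay between -0.006 and 0.04 m and x of blue2 in the frame of blue_bay between -0.036 and 0.036 m and y of blue2 in the frame of blue_bay between -0.055 and 0.055 m and z of blue2 in the frame of blue_bay between -0.006 and 0.04 m and x of blue3 in the frame of blue_bay between -0.036 and 0.036 m and y of blue3 in the frame of blue_bay between -0.055 and 0.055 m and z of blue3 in the frame of blue_bay between -0.006 and 0.04 m and x of orange1 in the frame of orange_bay between -0.036 and 0.036 m and y of orange1 in the frame of orange_bay between -0.055 and 0.055 m and z of orange1 in the frame of orange_bay between -0.006 and 0.04 m and x of orange2 in the frame of orange_bay between -0.036 and 0.036 m and y of orange2 in the frame of orange_bay between -0.055 and 0.055 m and z of orange2 in the frame of orange_bay between -0.006 and 0.04 m and x of orange3 in the frame of orange_bay between -0.036 and 0.036 m and y of orange3 in the frame of orange_bay between -0.055 and 0.055 m and z of orange3 in the frame of orange_bay between -0.006 and 0.04 m), for 0.2 s.
4. the held scanner is aimed at the barcode from in front and kept steady for a second (x of barcode in the frame of scanner_window between 0.05 and 0.15 m and y of barcode in the frame of scanner_window between -0.015 and 0.015 m and z of barcode in the frame of scanner_window between -0.015 and 0.015 m and x of scanner_window in the frame of stand below -0.035 m and linear speed of scanner below 0.03 m/s and angular speed of scanner below 0.3 rad/s and contact force between the fingers and scanner above 0.5 N), for 1 s.
At the end, for the whole second after the job is handed in: Pin hangs upright in the notch, collar on the plate (5 mm; 8 mm across, -12 to +16 mm along the slot); tray out past 0.125 m; every puck in the bay of its colour (within 36 x 55 mm of its centre, under 40 mm high); scanner flat and still on its pad (within 60 x 45 mm of its centre) (all of step 3 and x of pin in the frame of notch between -0.008 and 0.008 m and y of pin in the frame of notch between -0.012 and 0.016 m and z of pin in the frame of notch between -0.004 and 0.005 m and angle between pin's own z axis and vertical below 0.2 rad and value of joint tray above 0.125 m and x of scanner in the frame of rest between -0.06 and 0.06 m and y of scanner in the frame of rest between -0.045 and 0.045 m and z of scanner in the frame of rest between -0.005 and 0.008 m and angle between scanner's own z axis and vertical below 0.15 rad and linear speed of scanner below 0.03 m/s); the robot touches nothing.
It fails at once if a bystander (glue) is moved more than 4 cm (distance of glue from where it was at the start of the episode above 0.04 m).
It fails at once if a bystander (tape) is moved more than 4 cm (distance of tape from where it was at the start of the episode above 0.04 m).
It fails at once if a bystander (carton_a) is moved more than 4 cm (distance of carton_a from where it was at the start of the episode above 0.04 m).
It fails at once if a bystander (driver) is moved more than 4 cm (distance of driver from where it was at the start of the episode above 0.04 m).
Of blue1, blue2, blue3, orange1, orange2, orange3 only 4 to 6 are there at a start; the rules pass over those that are not, and their reading is None.
At some moment in a run one of blue1, blue2, blue3, orange1, orange2, orange3, scanner may be knocked a few centimetres aside while the robot is not near it.
It also fails if it takes over 210 s, if anything falls off the work surface, if the arm or the gripper's body presses on something with over 40 N, if the wrist force passes 120 N, or if a joint passes its speed limit or range.

## Robot

A 6-joint arm with a two-finger parallel gripper is mounted at the origin on the work surface. World frame = base frame: x ahead of the robot, y to its left, z up, the work surface at z = 0. Lengths are in mm, angles in rad, forces in N, time in s.
With the tool pointing down it reaches from about 350 to 975 mm from the base axis. Payload 7.1 kg.
Tool frame: the origin (TCP) lies midway between the tips of the shut fingers; the grasp point (between the pads) lies 19 mm behind it; z points along the fingers, y is the line along which they close (so a half turn about z gives the same grasp; the last joint's range is limited). The gripper opens to 88 mm and grips with 3 to 60 N. Pads are 20 mm wide; open, the fingers measure 115 mm over their backs; the gripper's body (75 mm by 178 mm) begins 61 mm behind the grasp point.
Start: joints at [-1.307, 0.423, 1.63, -0, 1.089, -0.019], TCP at [174.422, -600.151, 222.675] pointing down, gripper open.
Joint ranges: [-3, 3], [-0.9, 2.11], [0.09, 2.58], [-1.31, 4.45], [0.11, 2.69], [-2.54, 2.54]. Speed limits (rad/s): [2.39, 2.39, 3.01, 3.14, 3.14, 3.14].

## Interface

Orientations are given as a rotation vector (axis times angle).
In Python, from workcell import ctrl gives the robot as it stands. The module is installed in compiled form; this text tells all that it offers.
- The arm moves only by the tool apply_moves, never from a script. Its argument "targets" is a list of rows, each a list of 3 entries, a list of its own where there are three numbers: the opening, from -1 (shut) to 1 (fully open), then the shift along the tool's x, y, z normalised to -1 to 1, where 1 is 5 cm, then the turn, a rotation vector about the tool's x, y, z normalised to -1 to 1, where 1 is 90 degrees. In form: [[jaw, [x, y, z], [wx, wy, wz]], ...]. A call has 1 to 8 rows; each row shifts and turns the commanded pose from where the row before left it, along the tool's axes as they then stand; what a row does not reach is not made up. A row lasts 1/8 s, in which the tool goes at most 62.5 mm and 10.7 degrees, less where a joint would pass 70% of its speed; a pose out of reach is approached as far as the arm can. A call with a number of a shift or a turn outside -1 to 1 is refused whole. A call with a gripper value outside its range is refused whole. The fingers move at their own pace and stop on an object; the grip force is fixed at half the most. Time passes only in rows, so rows that do not move let the fingers close. It gives the time, the measured TCP pose, the force, the opening and the grip force at its end, in the units of the state.
- ctrl.get_obs(): the state, without advancing time (a new reading comes with each control period).
- ctrl.get_image(name): name is "scene" or "top"; returns a dict with "pixels" (400x640x3 uint8, blue, green, red), "camera_matrix" (3x3 intrinsics, pixels), "k1" (the pictures are not rectified: a ray, as slopes to the right and down, at radius r is drawn at 1 + k1 r^2 times it, then the intrinsics apply), "view" (4x4, takes a point from world to camera coordinates). Camera axes: x right, y down, z forward; pixel columns grow to the right and rows downward; lengths in mm; the calibration is good to about 2 mm. A picture is of the moment at which its call begins. There is no depth.
- ctrl.close_job(): hands the job in; it is judged then, once.
Trained networks look in the newest picture that a camera, given by its name, has taken for a name from the list of things; names that differ only in an ending like _2 or _b are one class to them, and where a whole thing is asked for, a point or a joint stands for the part that bears it (a point fixed in the world has none). Each returns a list of dicts, best first, with "score" (0 to 1); they miss things now and then, are a little off and sometimes report something else, mostly with a low value. They report only what shows in the picture. A call takes as long as a camera call. They do not tell look-alikes from the thing itself.
- ctrl.masks_of(label, camera): "region" (400x640 bool, what is visible of it) and "bbox" ([left, top, right, bottom] in pixels, round what is visible of it).
- ctrl.pinpoint(label, camera): "xy" ([column, row] in pixels: a listed point, or the origin of a listed thing).
The state is a dict: "t": time; "qpos": joint angles; "qvel": joint speeds; "joint_torque": joint torques, N m; "ee_pos": TCP position; "orientation": TCP orientation; "ft_force": force on the tool from outside, world axes, zero at the start; "moment": the same for the moment, N m; "width": finger opening in mm; "grasp_force": force on a finger pad.
Only numpy, scipy, OpenCV 4.12 (cv2) and the standard library are available. Lean on these libraries where they do the work, as an engineer would, in place of code of your own. Each camera call takes 0.05 s, during which the arm holds its last target. There are 200 camera calls.

## Working session

There is one attempt and no reset: what is moved stays moved. The work goes in short steps, Python scripts to look and compute and a tool call to move; the robot and the scene stay as the last step left them, time stands still between calls to the robot, and variables do not carry over. Pictures are saved under pics/ and viewed, at most 14 in all, crops included, and the job is handed in when it is done.

Besides the shell and the picture viewer there is one more tool, called as a command line: name --argument value ..., lists and objects as JSON in quotes. apply_moves: Moves the arm, as the interface text tells. Scaled input: -1 to 1 covers 5 cm each way for a shift and 90 degrees each way for a turn. Its arguments: {"type":"object","properties":{"targets":{"type":"array"}},"required":["targets"]}

```bash
mkdir -p pics
python3 - <<'E'
from workcell import ctrl
import cv2
o=ctrl.get_obs(); print({k:o[k] for k in('t','ee_pos','orientation','width','ft_force')})
for n in('scene','top'):
    d=ctrl.get_image(n); cv2.imwrite(f'pics/{n}0.png',d['pixels']); print(n,d['camera_matrix'],d['k1'],d['view'])
E
```

```text
{'t': 0.0, 'ee_pos': array([ 174.28598955, -599.63165457,  221.91952533]), 'orientation': array([-3.10875113e+00, -4.42480861e-01,  2.97059654e-04]), 'width': 87.88136065762596, 'ft_force': array([-0.31258599,  0.0942764 , -0.41205447])}
scene [[361.87518235   0.         320.85453727]
 [  0.         361.87518235 196.72765396]
 [  0.           0.           1.        ]] -0.028791269031223657 [[-8.76755122e-01  4.80914137e-01 -4.69567756e-03  5.10384096e+02]
 [ 3.56985781e-01  6.44216568e-01 -6.76421589e-01 -1.77520056e+02]
 [-3.22275671e-01 -5.94732383e-01 -7.36499684e-01  1.03870018e+03]
 [ 0.00000000e+00  0.00000000e+00  0.00000000e+00  1.00000000e+00]]
top [[397.91677895   0.         327.68226235]
 [  0.         397.91677895 193.95135373]
 [  0.           0.           1.        ]] -0.07243818669676015 [[-6.70009181e-03 -9.99851518e-01 -1.58760874e-02  4.38337790e+01]
 [-9.99146100e-01  7.34097167e-03 -4.06593292e-02  5.89197259e+02]
 [ 4.07698380e-02  1.55901096e-02 -9.99046930e-01  9.34893371e+02]
 [ 0.00000000e+00  0.00000000e+00  0.00000000e+00  1.00000000e+00]]
```

View pics/top0.png

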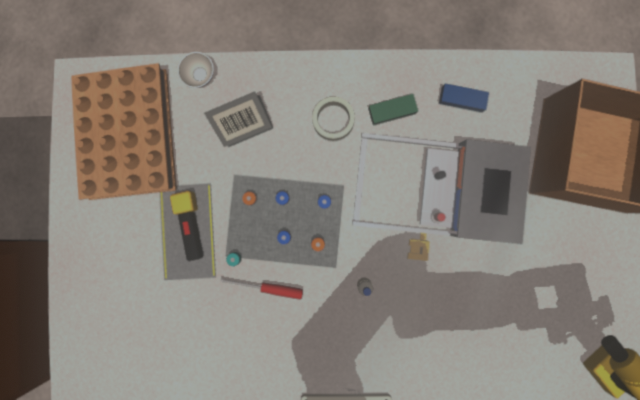

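View pics/scene0.png

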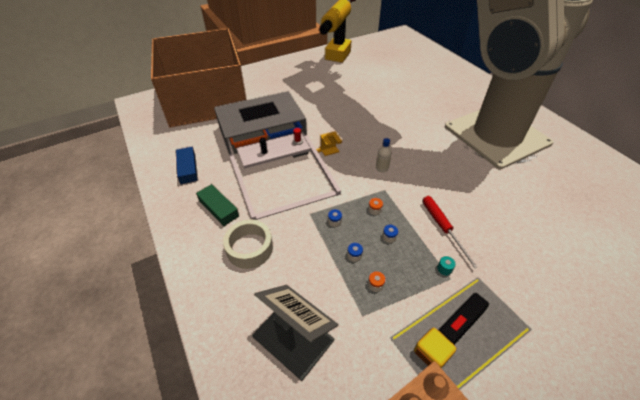

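Top view: pucks blue at (282,198), (324,201), (284,237), orange at (249,198), (318,243). There is a turquoise decoy at (233,259), the fixture sits at the right, and the scanner is at (188,225) with its head up-left. In the scene view the pin is at (297,135), the post at (263,145), the notch at (329,143), the barcode at (295,303) and the glue at (384,155).

```bash
cat > h.py <<'E'
from workcell import ctrl
import numpy as np, cv2
from scipy.optimize import least_squares
C={}
def cam(n):
    d=ctrl.get_image(n); C[n]=d; return d
def proj(n,P):
    d=C[n]; p=np.atleast_2d(P)@d['view'][:3,:3].T+d['view'][:3,3]
    s=p[:,:2]/p[:,2:]; s=s*(1+d['k1']*(s**2).sum(1,keepdims=True))
    K=d['camera_matrix']; return s*[K[0,0],K[1,1]]+K[:2,2]
def ray(n,uv):
    d=C[n];K=d['camera_matrix']; q=(np.array(uv,float)-K[:2,2])/[K[0,0],K[1,1]]; s=q.copy()
    for _ in range(20): s=q/(1+d['k1']*(s@s))
    R=d['view'][:3,:3]; v=R.T@np.append(s,1); return -R.T@d['view'][:3,3], v/np.linalg.norm(v)
def onz(n,uv,z):
    o,v=ray(n,uv); return o+v*(z-o[2])/v[2]
def tri(a,b):  # top uv, scene uv
    f=lambda P: np.r_[proj('top',P)[0]-a, proj('scene',P)[0]-b]
    r=least_squares(f,onz('top',a,30)); return r.x, np.sqrt((r.fun**2).mean())
def pp(l,smin=.3):
    return {n:[(np.round(e['xy'],1),round(e['score'],2)) for e in ctrl.pinpoint(l,n) if e['score']>smin] for n in('top','scene')}
E
python3 - <<'E'
from h import *
np.set_printoptions(precision=1,suppress=True)
cam('top');cam('scene')
for l in('fixture','handle','pin','notch','blue1','orange1','scanner','scanner_window','rest','stand','barcode'):
    r=pp(l); print(l,r)
    if l not in('blue1','orange1') and r['top'] and r['scene']: print('   ',*tri(r['top'][0][0],r['scene'][0][0]))
    if l in('blue1','orange1'):
        for a,_ in r['top']:
            for b,_ in r['scene']:
                P,e=tri(a,b)
                if e<4: print('   ',P,e)
E
```

```text
fixture {'top': [(array([450.6, 190.1]), 0.95)], 'scene': [(array([269.3, 150.9]), 0.88), (array([250.6, 248.3]), 0.54)]}
    [ 599.5 -260.2   -6. ] 0.7142240602895792
handle {'top': [(array([446.2, 174.9]), 0.87), (array([184.6, 191.4]), 0.56)], 'scene': [(array([261.3, 139.2]), 0.55)]}
    [ 628.7 -228.2   68.7] 0.24056610474649132
pin {'top': [(array([435.8, 213.1]), 0.41)], 'scene': [(array([296. , 139.6]), 0.67)]}
    [ 542.4 -208.1   48. ] 0.0066030610001014175
notch {'top': [(array([420.6, 253.1]), 0.7), (array([438.4, 213.8]), 0.53)], 'scene': [(array([331.1, 134.6]), 0.82)]}
    [ 454.  -171.3   55.9] 0.6759608827614585
blue1 {'top': [(array([283.1, 196. ]), 0.72), (array([238.9, 255.5]), 0.65), (array([283.5, 238.2]), 0.59)], 'scene': [(array([388.9, 239.9]), 0.74), (array([381.2, 168.4]), 0.72), (array([335.6, 222. ]), 0.71), (array([443.4, 267.6]), 0.62)]}
    [439.2 258.7  -0.6] 1.212111705330941
    [486.5 145.9  -8.4] 1.0453941860722624
orange1 {'top': [(array([319.8, 248.3]), 0.67), (array([247.4, 199.5]), 0.56)], 'scene': [(array([377.5, 286.5]), 0.68), (array([296.5
[... 281 characters left out ...]
91.1, 224.6]), 0.62), (array([283.9, 199.9]), 0.62)], 'scene': [(array([453.2, 332.2]), 0.64)]}
    [ 536.1   67.9 -592.1] 82.95405768136098
scanner_window {'top': [(array([180.4, 191.2]), 0.64)], 'scene': [(array([424.5, 355.8]), 0.74), (array([299.9, 330.4]), 0.31)]}
    [598.7 386.4  34.7] 0.35752715646357197
rest {'top': [], 'scene': [(array([461.2, 330.7]), 0.68)]}
stand {'top': [(array([249. , 127.3]), 0.61)], 'scene': [(array([300.5, 329.2]), 0.83)]}
    [753.3 232.6  -1. ] 0.47543916840713474
barcode {'top': [(array([240.2, 119.6]), 0.76), (array([436. , 215.6]), 0.74)], 'scene': [(array([294.5, 309.9]), 0.6), (array([459.3, 332.6]), 0.52)]}
    [757.3 232.5  82.2] 0.7136502285152022
```

Run:
```python
import cv2,numpy as np
t=cv2.imread('pics/top0.png')[120:270,340:540]; s=cv2.imread('pics/scene0.png')[90:240,200:400]
cv2.imwrite('pics/c1.png',np.vstack([cv2.resize(a,(800,600) ,interpolation=2)[:,:] if 0 else cv2.resize(a,(400,300),interpolation=cv2.INTER_CUBIC) for a in(t,s)]).repeat(1,0))
```

```text
(no output)
```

View pics/c1.png

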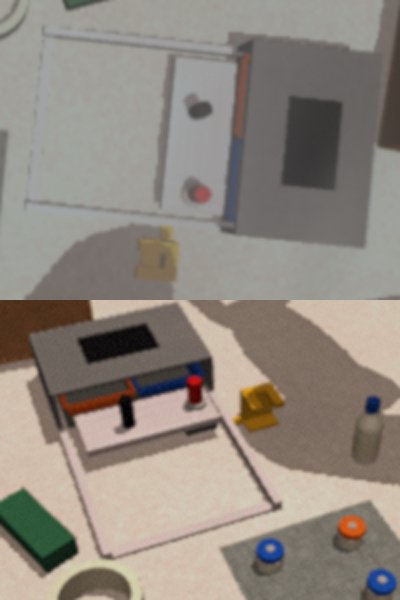

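```bash
cat > b.py <<'E'
from h import *
np.set_printoptions(precision=1,suppress=True)
def blobs(n,lo,hi,amin=8,box=None):
    h=cv2.cvtColor(C[n]['pixels'],cv2.COLOR_BGR2HSV); m=cv2.inRange(h,lo,hi)
    if box: k=np.zeros_like(m); k[box[1]:box[3],box[0]:box[2]]=255; m&=k
    c,_,st,ce=cv2.connectedComponentsWithStats(m)
    return [(ce[i],st[i]) for i in range(1,c) if st[i,4]>=amin]
COL=dict(blue=((105,130,60),(128,255,255)),orange=((5,150,120),(14,255,255)),red=((0,150,90),(4,255,255)),red2=((170,130,90),(180,255,255)),yellow=((18,140,100),(32,255,255)),black=((0,0,0),(180,255,45)),teal=((75,120,60),(100,255,255)))
E
python3 - <<'E'
from b import *
cam('top');cam('scene')
for k,(lo,hi) in COL.items():
    if k=='black': bx={'top':(410,150,460,230),'scene':(240,120,320,165)}
    else: bx={'top':(180,130,520,320),'scene':(200,100,520,380)}
    for n in('top','scene'):
        print(k,n,[(c,s[:5].tolist()) for c,s in blobs(n,lo,hi,6,bx[n])])
E
```

```text
blue top [(array([282. , 197.7]), [277, 193, 11, 11, 59]), (array([324.1, 201.6]), [319, 197, 11, 10, 46]), (array([283.6, 237. ]), [278, 232, 12, 11, 62])]
blue scene [(array([298.9, 124.5]), [297, 122, 5, 6, 20]), (array([280.2, 132.8]), [267, 129, 26, 9, 91]), (array([386.2, 141.4]), [384, 139, 6, 7, 29]), (array([334.6, 215.2]), [328, 210, 14, 11, 103]), (array([390.5, 230.7]), [384, 225, 14, 12, 115]), (array([355. , 249.3]), [348, 243, 15, 13, 132])]
orange top [(array([248.8, 198.1]), [244, 193, 10, 11, 35]), (array([316.1, 243. ]), [313, 239, 9, 11, 22])]
orange scene [(array([232.9, 141.9]), [231, 139, 6, 5, 9]), (array([249., 140.]), [246, 139, 7, 3, 9]), (array([241., 142.]), [238, 141, 7, 3, 9]), (array([375.7, 203. ]), [369, 198, 14, 11, 109]), (array([376.7, 278.4]), [369, 271, 16, 15, 167]), (array([432.7, 372.5]), [414, 362, 36, 18, 283])]
red top [(array([185.8, 227.9]), [183, 222, 6, 12, 43]), (array([282. , 291.9]), [262, 287, 39, 10, 138])]
red scene [(array([297.5, 131. ]), [295, 129, 6, 5, 22]), (array([437.3, 212.8]), [424, 196, 29, 35, 332]), (array([458.3, 322.3]), [451, 315, 16, 16, 135])]
red2 top []
red2 scene [(array([296.3, 128.9]), [293, 128, 8, 4, 13])]
yellow top [(array([185.2, 202. ]), [180, 192, 13, 21, 212])]
yellow scene [(array([329.4, 138. ]), [321, 132, 21, 14, 145]), (array([328.5, 150.1]), [317, 146, 21, 9, 109]), (array([434.7, 309.2]), [393, 280, 85, 59, 232]), (array([436.4, 346.5]), [417, 328, 39, 39, 891]), (array([492.5, 357.7]), [465, 335, 55, 45, 192])]
black top []
black scene [(array([302.9, 125.3]), [300, 120, 6, 13, 41]), (array([263. , 144.9]), [260, 138, 7, 16, 74]), (array([299. , 154.4]), [296, 154, 7, 2, 7])]
teal top [(array([233. , 259.2]), [228, 254, 10, 11, 47])]
teal scene [(array([446.9, 263.8]), [439, 257, 16, 18, 148])]
```

The crop shows the hood corners in top at (464,140), (529,146), (522,242), (457,234) and in scene at (215,107), (277,91), (306,117), (222,132). The pin head is at top (441,217), the post top at (441,175) and the yellow bracket at top (419,250).

Run:
```python
from b import *
cam('top');cam('scene')
T={'hood':[[111,0,72],[111,-150,72],[-111,-150,72],[-111,0,72]]}
H=np.array(T['hood'],float)
tu=np.array([[464,140],[529,146],[522.5,242.5],[457.5,234]]); su=np.array([[222.5,132.5],[215,107.5],[277.5,91],[306,117.5]])
def W(p,L):
    c,s=np.cos(p[3]),np.sin(p[3]); return np.asarray(L,float)@np.array([[c,s,0],[-s,c,0],[0,0,1]])+p[:3]
pin=[-70,37,72]; post=[25,45,76]
def f(p): return np.r_[(proj('top',W(p,H))-tu).ravel(),(proj('scene',W(p,H))-su).ravel(),
   (proj('top',W(p,[pin,post]))-[[441,217],[441,175]]).ravel(),(proj('scene',W(p,[[25,45,54],[-70,37,54]]))-[[263,145],[297,133]]).ravel()]
r=least_squares(f,[600,-260,0,-.1],loss='soft_l1'); p=r.x; print(p[:3],p[3],'\n',f(p).reshape(-1,2).T)
for k,L in dict(pin0=[-70,37,32],post=[25,45,76],notch=[-150,75,50],corners=[111,230,0],c2=[-111,230,0]).items():
    P=W(p,[L])[0]; print(k,P,proj('top',P)[0],proj('scene',P)[0])
print('notch by tri', tri([419,251],[330,138]), 'post',tri([441,175],[262.8,139]),'pin',tri([441,217],[297,129]))
# pucks: tops
tp=[('b',(282,197.7)),('b',(324.1,201.6)),('b',(283.6,237)),('o',(248.8,198.1)),('o',(317.5,243)),('t',(233,259.2))]
sc=[(355,249.3),(334.6,215.2),(390.5,230.7),(376.7,278.4),(375.7,203),(446.9,262)]
for (k,a),b in zip(tp,sc): print(k,*tri(a,b), onz('top',a,26.6), onz('scene',b,24))
for a in [(188,225)]: print(onz('top',a,36))
for n,l in(('top','scanner'),('scene','scanner'),('top','rest'),('scene','barcode'),('top','stand')):
    print(n,l,[(e['bbox'],round(e['score'],2)) for e in ctrl.masks_of(l,n)][:2])
```

```text
[ 600.3 -257.9    4.1] -0.09909990138022289 
 [[ 0.4  0.5  0.1 -0.8  2.6 -1.9 10.5  0.7  0.8  1.1  0.7  0.5]
 [-2.2 -1.7  0.1  2.7  5.6 -0.2 -0.9 -0.1 -0.2 -1.2  0.3  1.4]]
pin0 [ 534.3 -214.1   36.1] [437.1 216.5] [298. 141.]
post [ 629.6 -215.6   80.1] [442.1 173.8] [262.7 138.5]
notch [ 458.4 -168.4   54.1] [419.6 250.3] [331.2 136.3]
corners [733.5 -40.    4.1] [360.3 134.3] [254.1 221.2]
c2 [512.6 -18.    4.1] [352.1 226. ] [342.3 193.1]
notch by tri (array([ 458. , -169.6,   47.3]), np.float64(0.711833927358312)) post (array([ 628.3, -213.9,   79. ]), np.float64(0.46533672349290306)) pin (array([ 534.5, -212.6,   76.5]), np.float64(0.24459499748099187))
b [581.6 146.9  23.9] 0.19869656130016458 [580.9 146.9  26.6] [582.1 146.6  24. ]
b [572.   47.5  23.6] 0.30093550497238797 [571.   48.   26.6] [572.9  47.3  24. ]
b [489.1 143.4  24.1] 0.17155586792123367 [488.7 143.4  26.6] [489.4 143.1  24. ]
o [581.4 225.2  25.2] 0.29861701750323016 [580.5 225.5  26.6] [581.5 224.3  24. ]
o [474.3  64.1  27.7] 0.06851764099494309 [474.4  64.   26.6] [471.9  61.7  24. ]
t [437.3 263.1  25.4] 0.19872716571895396 [436.9 263.2  26.6] [436.9 262.3  24. ]
[517.9 368.   36. ]
top scanner [([171.6, 188.4, 201.6, 260.5], 0.61)]
scene scanner [([416.0, 293.3, 489.6, 367.5], 0.71), ([227.9, 122.3, 312.0, 167.5], 0.18)]
top rest [([160.6, 182.4, 214.3, 281.9], 0.85)]
scene barcode [([252.8, 287.3, 341.4, 376.5], 0.66)]
top stand [([430.1, 208.0, 442.4, 223.8], 0.63), ([203.7, 92.4, 275.5, 148.3], 0.59)]
```

Run:
```python
from b import *
cam('top');cam('scene')
for z in(0,100,150): print('drill',z,onz('top',(610,348),z),onz('top',(620,370),z),onz('scene',(338,50),z))
print('glue',onz('scene',(383,165),0),tri((366,285),(385,141)))
print(proj('top',[174,-600,222]),proj('scene',[174,-600,222]))
```

```text
drill 0 [ 203.3 -656.4    0. ] [ 146.3 -684.5    0. ] [ 130.4 -684.5    0. ]
drill 100 [ 239.5 -585.3  100. ] [ 188.5 -610.5  100. ] [ 240.9 -503.6  100. ]
drill 150 [ 257.7 -549.8  150. ] [ 209.6 -573.5  150. ] [ 296.1 -413.1  150. ]
glue [364.  -56.3   0. ] (array([387.7, -41.1, 100.2]), np.float64(0.90015961451875))
[[656.2 400.6]] [[341.7  -2.1]]
```

apply_moves --targets '[[1, [0.9, -0.54, -0.2], [0, 0, 0]], [1, [0.9, -0.54, -0.2], [0, 0, 0]], [1, [0.9, -0.54, 0], [0, 0, 0]], [1, [0.9, -0.54, 0], [0, 0, 0]], [1, [0.9, -0.54, 0], [0, 0, 0]], [1, [0.9, -0.54, 0], [0, 0, 0]], [1, [0.9, -0.54, 0], [0, 0, 0]], [1, [0.9, -0.54, 0], [0, 0, 0]]]'

```text
t: 2.85
ee_pos: [461.0, -291.0, 242.9]
orientation: [3.11, 0.443, 0.001]
ft_force: [0.7, -0.1, 0.4]
width: 87.9
grasp_force: 0.0
```

apply_moves --targets '[[1, [0, 0, 0], [0, 0, -0.108]], [1, [0, 0, 0], [0, 0, -0.108]], [1, [0, 0, 0], [0, 0, -0.108]], [1, [0, 0, 0], [0, 0, -0.108]], [1, [0, 0, 0], [0, 0, -0.108]], [1, [0, 0, 0], [0, 0, -0.108]], [1, [0, 0, 0], [0, 0, -0.108]], [1, [0, 0, 0], [0, 0, 0]]]'

```text
t: 3.85
ee_pos: [459.9, -292.3, 242.7]
orientation: [2.332, 2.105, 0.0]
ft_force: [-0.6, 1.1, -0.0]
width: 87.7
grasp_force: 0.0
```

```bash
cat >> h.py <<'E'
def W(p,L):
    c,s=np.cos(p[3]),np.sin(p[3]); return np.asarray(L,float)@np.array([[c,s,0],[-s,c,0],[0,0,1]])+p[:3]
FX=np.array([600,-258,0,-.099])
from scipy.spatial.transform import Rotation as Ro
def to(P,n=2):
    o=ctrl.get_obs(); R=Ro.from_rotvec(o['orientation']).as_matrix()
    print('tool shift /50:',np.round(R.T@(np.asarray(P,float)-o['ee_pos'])/50,3),'x-angle',round(float(np.arctan2(R[1,0],R[0,0])),4),'tilt',np.round(R[:2,2],3),'ee',np.round(o['ee_pos'],1),'t',round(o['t'],2),'w',round(o['width'],1))
E
python3 -c "
from h import *
to([534.4,-213.5,120])"
```

```text
tool shift /50: [1.719 1.322 2.455] x-angle 1.4688 tilt [ 0. -0.] ee [ 459.9 -292.3  242.7] t 3.85 w 87.7
```

apply_moves --targets '[[1, [0.43, 0.33, 0.61], [0, 0, 0]], [1, [0.43, 0.33, 0.61], [0, 0, 0]], [1, [0.43, 0.33, 0.61], [0, 0, 0]], [1, [0.43, 0.33, 0.61], [0, 0, 0]], [1, [0, 0, 0.5], [0, 0, 0]], [1, [0, 0, 0.5], [0, 0, 0]], [1, [0, 0, 0.5], [0, 0, 0]], [1, [0, 0, 0.06], [0, 0, 0]]]'

```text
t: 4.85
ee_pos: [533.1, -212.8, 41.2]
orientation: [-2.331, -2.102, 0.002]
ft_force: [-0.1, 0.4, 0.7]
width: 88.0
grasp_force: 0.0
```

Run:
```python
from h import *
to([534.4,-213.5,43]); print(ctrl.get_obs()['ft_force'])
t=cam('top')['pixels'][150:250,380:480]; s=cam('scene')['pixels'][90:190,240:340]
cv2.imwrite('pics/c2.png',np.hstack([cv2.resize(a,(400,400),interpolation=cv2.INTER_CUBIC) for a in(t,s)]))
```

```text
tool shift /50: [-0.01   0.028 -0.037] x-angle 1.4674 tilt [-0.003  0.001] ee [ 533.1 -212.8   41.2] t 4.85 w 88.0
[-0.07084665  0.43511066  0.69349734]
```

View pics/c2.png

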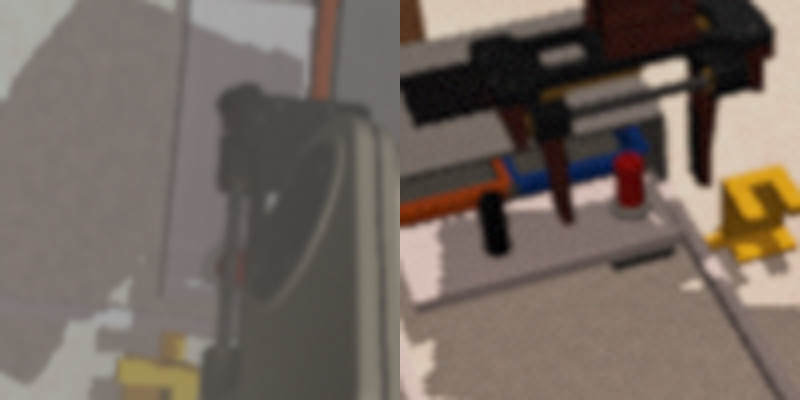

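The red pin (crop 630,185) stands midway between the fingers (565,215 and 705,180), so I close and lift.

apply_moves --targets '[[-1, [0, 0.02, -0.03], [0, 0, 0]], [-1, [0, 0, 0], [0, 0, 0]], [-1, [0, 0, 0], [0, 0, 0]], [-1, [0, 0, 0], [0, 0, 0]], [-1, [0, 0, 0], [0, 0, 0]], [-1, [0, 0, 0], [0, 0, 0]]]'

```text
t: 5.7
ee_pos: [535.1, -213.4, 44.2]
orientation: [-2.33, -2.107, 0.0]
ft_force: [0.3, -0.8, -0.1]
width: 31.2
grasp_force: 0.0
```

apply_moves --targets '[[-1, [0, 0, -0.2], [0, 0, 0]], [-1, [0, 0, -0.3], [0, 0, 0]], [-1, [0, 0, -0.4], [0, 0, 0]], [-1, [0, 0, -0.4], [0, 0, 0]], [-1, [0, 0, 0], [0, 0, 0]]]'

```text
t: 6.32
ee_pos: [536.5, -214.0, 111.5]
orientation: [2.327, 2.105, 0.003]
ft_force: [-0.1, -0.6, -1.6]
width: 19.4
grasp_force: 30.0
```

Run:
```python
from b import *
n=W(FX,[[-150,75,0]])[0]; print(n); to([n[0],n[1],100])
s=cam('scene')['pixels']; cam('top')
print([(c,st) for c,st in blobs('scene',*COL['red'],6,(240,60,340,190))])
cv2.imwrite('pics/c3.png',cv2.resize(s[70:190,240:400],(800,600),interpolation=cv2.INTER_CUBIC))
```

```text
[ 458.1 -168.5    0. ]
tool shift /50: [ 0.7 -1.7  0.2] x-angle 1.4704 tilt [ 0. -0.] ee [ 536.5 -214.   111.5] t 6.33 w 19.4
[(array([294.8, 111.9]), array([293, 110,   5,   5,  19], dtype=int32))]
```

View pics/c3.png

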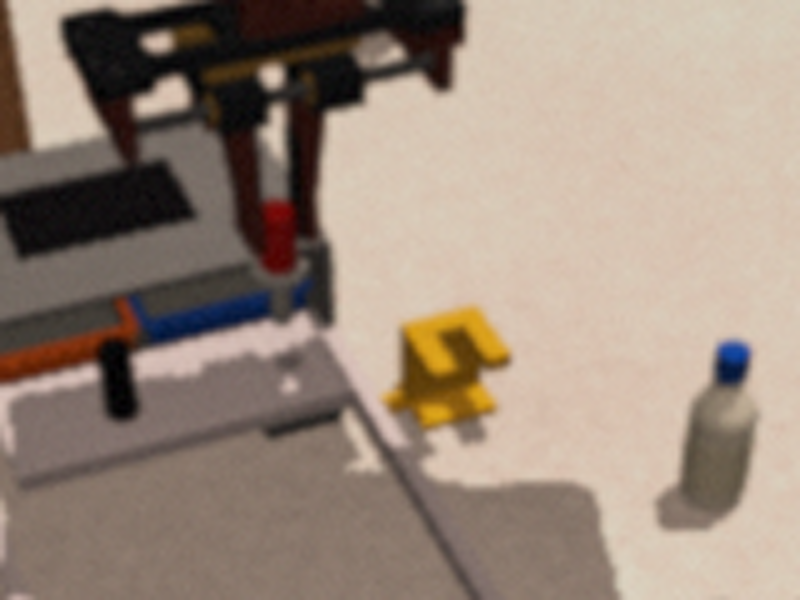

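The pin is lifted: the handle is at crop (280,235), with the shank free down to (285,320). The bracket slot is at (450,345). Next I compute the pin's height in the hand.

Run:
```python
from b import *
cam('scene')
for z in (60,70,75,80,85,90,95,100,110,120,130,140): print(z,proj('scene',[536.5,-214,z])[0])
for z in (50,47): print(proj('scene',W(FX,[[-150,75,z],[-158.5,98,z],[-141.5,98,z],[-150,67,z]])))
```

```text
60 [296.8 134.1]
70 [296.6 131. ]
75 [296.5 129.4]
80 [296.4 127.9]
85 [296.3 126.3]
90 [296.2 124.7]
95 [296.1 123.1]
100 [295.9 121.5]
110 [295.7 118.2]
120 [295.5 114.8]
130 [295.3 111.5]
140 [295.1 108. ]
[[331.2 137.5]
 [337.8 141.7]
 [331.9 143.4]
 [330.  135.8]]
[[331.2 138.4]
 [337.8 142.6]
 [331.9 144.3]
 [330.  136.7]]
```

apply_moves --targets '[[-1, [0.19, -0.425, -0.02], [0, 0, 0]], [-1, [0.19, -0.425, 0], [0, 0, 0]], [-1, [0.19, -0.425, 0], [0, 0, 0]], [-1, [0.19, -0.425, 0], [0, 0, 0]], [-1, [0, 0, 0], [0, 0, 0]], [-1, [0, 0, 0], [0, 0, 0]]]'

```text
t: 7.22
ee_pos: [455.3, -167.5, 110.1]
orientation: [2.33, 2.107, 0.001]
ft_force: [0.0, 0.5, -0.6]
width: 19.4
grasp_force: 30.0
```

Run:
```python
from b import *
n=W(FX,[[-150,79,0]])[0]; to([n[0],n[1],112])
s=cam('scene')['pixels']; t=cam('top')['pixels']
a=cv2.resize(s[90:160,300:370],(560,560),interpolation=cv2.INTER_CUBIC);b=cv2.resize(t[225:285,395:425],(240,480),interpolation=cv2.INTER_CUBIC)
cv2.imwrite('pics/c4.png',np.hstack([a,np.vstack([b,b[:80]*0])]))
e=ctrl.get_obs()['ee_pos']
for z in(50,60,92): print(proj('scene',[e[0],e[1],z]),proj('top',[e[0],e[1],z]))
```

```text
tool shift /50: [ 0.1  0.1 -0. ] x-angle 1.4704 tilt [ 0. -0.] ee [ 455.3 -167.5  110.1] t 7.22 w 19.4
[[332.3 137.4]] [[418.9 251.5]]
[[332.4 134.3]] [[419.8 251.9]]
[[332.6 124.3]] [[423.  253.4]]
```

View pics/c4.png

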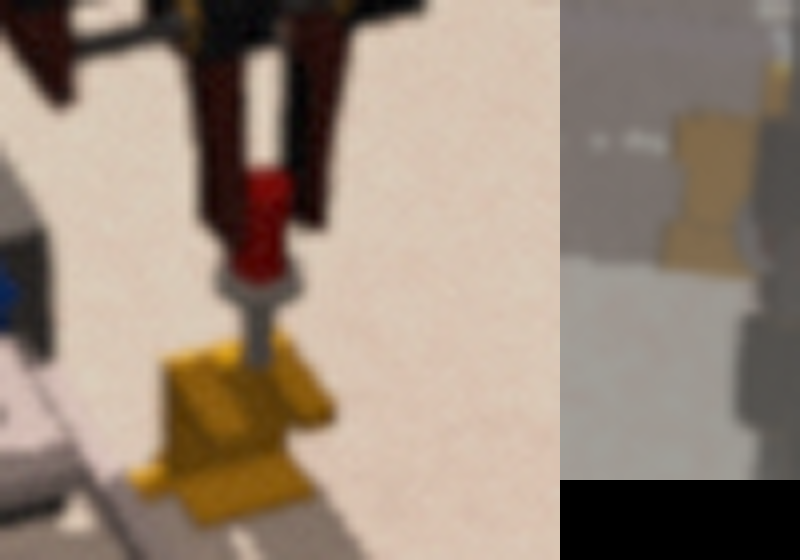

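The slot in the bracket is at crop (255,370) and the shank tip at (258,362). By image offsets the pin needs about 5 mm more in each of tool x and y, which agrees with the calibration.

apply_moves --targets '[[-1, [0.1, 0.1, 0], [0, 0, 0]], [-1, [0, 0, 0], [0, 0, 0]], [-1, [0, 0, 0.15], [0, 0, 0]], [-1, [0, 0, 0.15], [0, 0, 0]], [-1, [0, 0, 0.1], [0, 0, 0]], [-1, [0, 0, 0], [0, 0, 0]]]'

```text
t: 8.07
ee_pos: [459.4, -162.5, 89.6]
orientation: [-2.329, -2.106, 0.001]
ft_force: [-0.1, -0.2, -1.0]
width: 19.2
grasp_force: 30.0
```

```bash
sed -i 's/^FX=/np.set_printoptions(precision=3,suppress=True)\nFX=/' h.py; sed -i '/set_printoptions(precision=1/d' b.py
python3 - <<'E'
from b import *
n=W(FX,[[-150,79,0]])[0]; to([n[0],n[1],72]); print(ctrl.get_obs()['ft_force'])
s=cam('scene')['pixels']
cv2.imwrite('pics/c5.png',cv2.resize(s[90:160,300:370],(560,560),interpolation=cv2.INTER_CUBIC))
E
```

```text
tool shift /50: [-0.043 -0.013  0.351] x-angle 1.4702 tilt [-0.001  0.   ] ee [ 459.4 -162.5   89.6] t 8.07 w 19.2
[-0.096 -0.198 -1.037]
```

View pics/c5.png

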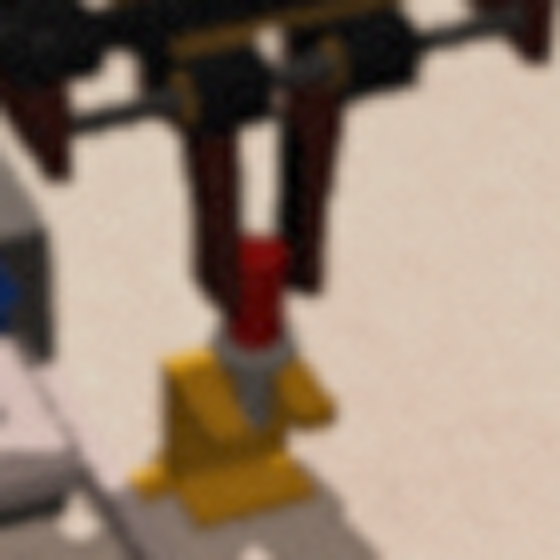

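The shank has entered the slot (tip at crop (260,425)) with no contact force. Lowering further.

apply_moves --targets '[[-1, [0, 0, 0.1], [0, 0, 0]], [-1, [0, 0, 0.1], [0, 0, 0]], [-1, [0, 0, 0.08], [0, 0, 0]], [-1, [0, 0, 0], [0, 0, 0]]]'

```text
t: 8.62
ee_pos: [459.6, -162.5, 75.8]
orientation: [-2.33, -2.107, 0.001]
ft_force: [0.3, -0.5, -0.9]
width: 19.1
grasp_force: 30.0
```

apply_moves --targets '[[-1, [0, 0, 0.03], [0, 0, 0]], [-1, [0, 0, 0.03], [0, 0, 0]], [-1, [0, 0, 0], [0, 0, 0]]]'

```text
t: 9.0
ee_pos: [460.0, -162.7, 73.7]
orientation: [2.33, 2.107, 0.0]
ft_force: [-1.8, 0.3, 5.0]
width: 19.0
grasp_force: 30.0
```

apply_moves --targets '[[0, [0, 0, 0], [0, 0, 0]], [0, [0, 0, 0], [0, 0, 0]], [0.5, [0, 0, 0], [0, 0, 0]], [0.5, [0, 0, -0.2], [0, 0, 0]], [0.5, [0, 0, -0.6], [0, 0, 0]], [0.5, [0, 0, -0.6], [0, 0, 0]], [0.5, [0, 0, 0], [0, 0, 0]]]'

```text
t: 9.88
ee_pos: [461.5, -163.2, 145.6]
orientation: [2.327, 2.104, 0.004]
ft_force: [-0.9, -1.0, -0.1]
width: 65.6
grasp_force: 0.0
```

Run:
```python
from b import *
s=cam('scene')['pixels']; t=cam('top')['pixels']
print(blobs('scene',*COL['red'],6,(300,90,370,160)))
cv2.imwrite('pics/c6.png',cv2.resize(s[90:160,240:370],(780,420),interpolation=cv2.INTER_CUBIC))
print(W(FX,[[25,45,0]])[0]); to(np.r_[W(FX,[[25,45,0]])[0][:2],140])
```

```text
[(array([331.583, 126.833]), array([329, 125,   6,   5,  24], dtype=int32))]
[ 629.325 -215.691    0.   ]
tool shift /50: [-0.716  3.479  0.07 ] x-angle 1.4704 tilt [ 0.001 -0.   ] ee [ 459.8 -162.6  143.4] t 9.97 w 65.9
```

View pics/c6.png

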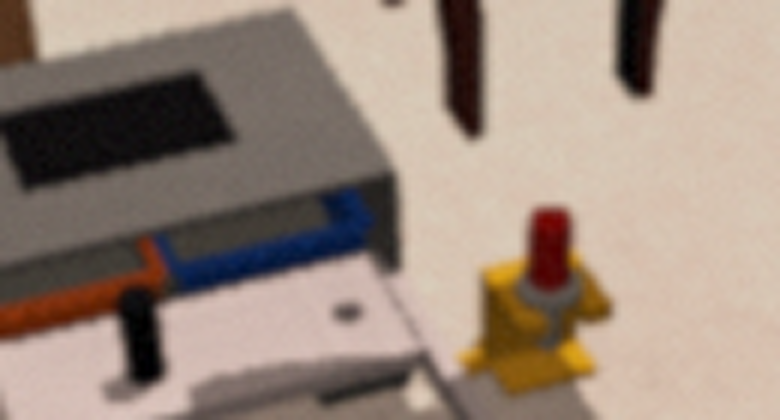

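The pin hangs upright in the notch (crop 550,250) and the bore is empty. On to the post.

apply_moves --targets '[[0.3, [-0.18, 0.87, 0], [0, 0, 0]], [0.3, [-0.18, 0.87, 0], [0, 0, 0]], [0.3, [-0.18, 0.87, 0], [0, 0, 0]], [0.3, [-0.18, 0.87, 0], [0, 0, 0]], [0.3, [0, 0, 0.6], [0, 0, 0]], [0.3, [0, 0, 0.6], [0, 0, 0]], [0.3, [0, 0, 0.6], [0, 0, 0]], [0.3, [0, 0, 0.15], [0, 0, 0]]]'

```text
t: 10.98
ee_pos: [627.0, -215.0, 42.1]
orientation: [-2.326, -2.104, 0.004]
ft_force: [-0.0, -0.0, 1.1]
width: 57.0
grasp_force: 0.0
```

apply_moves --targets '[[-1, [0, 0, 0], [0, 0, 0]], [-1, [0, 0, 0], [0, 0, 0]], [-1, [0, 0, 0], [0, 0, 0]], [-1, [0, 0, 0], [0, 0, 0]], [-1, [0, 0, 0], [0, 0, 0]], [-1, [0, 0, 0], [0, 0, 0]], [-1, [0, 0, 0], [0, 0, 0]], [-1, [0, 0, 0], [0, 0, 0]]]'

```text
t: 11.98
ee_pos: [629.8, -216.0, 46.4]
orientation: [2.33, 2.106, 0.001]
ft_force: [0.3, 0.3, 6.7]
width: 17.0
grasp_force: 30.0
```

apply_moves --targets '[[-1, [0.2, 0, -0.04], [0, 0, 0]], [-1, [0.4, 0, 0], [0, 0, 0]], [-1, [0.4, 0, 0], [0, 0, 0]], [-1, [0.4, 0, 0], [0, 0, 0]], [-1, [0.4, 0, 0], [0, 0, 0]], [-1, [0.4, 0, 0], [0, 0, 0]], [-1, [0.3, 0, 0], [0, 0, 0]], [-1, [0.1, 0, 0], [0, 0, 0]]]'

```text
t: 12.98
ee_pos: [644.9, -85.9, 46.5]
orientation: [2.326, 2.106, 0.005]
ft_force: [12.4, -3.1, -16.5]
width: 17.3
grasp_force: 30.0
```

apply_moves --targets '[[-1, [0.06, 0, 0], [0, 0, 0]], [-1, [0.06, 0, 0], [0, 0, 0]], [-1, [0, 0, 0], [0, 0, 0]]]'

```text
t: 13.35
ee_pos: [645.4, -81.9, 46.5]
orientation: [2.326, 2.104, 0.003]
ft_force: [12.1, -8.2, -16.5]
width: 17.4
grasp_force: 30.0
```

apply_moves --targets '[[0.3, [0, 0, 0], [0, 0, 0]], [0.3, [0, 0, 0], [0, 0, 0]], [0.3, [0, 0, 0], [0, 0, 0]], [0.3, [0, 0, -0.4], [0, 0, 0]], [0.3, [0, 0, -1], [0, 0, 0]], [0.3, [0, -0.5, -1], [0, 0, 0]], [0.3, [0.5, -1, 0], [0, 0, 0]], [0.3, [0.9, -0.8, 0], [0, 0, 0]]]'

```text
t: 14.35
ee_pos: [534.7, 0.6, 170.0]
orientation: [2.331, 2.103, 0.003]
ft_force: [0.8, 1.3, 0.4]
width: 56.7
grasp_force: 0.0
```

```bash
cat >> b.py <<'E'
PZ=[('blue',26),('orange',26)]
def pucks(bx=((180,130,460,320),(200,100,520,300))):
    for k,_ in PZ:
        T=blobs('top',*COL[k],12,bx[0]); S=blobs('scene',*COL[k],12,bx[1])
        print(k,'top',[(c,s[4],onz('top',c,26)[:2]) for c,s in T])
        for a,_ in T:
            for b,_ in S:
                P,e=tri(a,b)
                if e<1.5 and -5<P[2]<60: print('   ',k,P,round(e,2))
E
python3 - <<'E'
from b import *
s=cam('scene')['pixels']; t=cam('top')['pixels']
pucks()
B=lambda bx:[[bx-46,7,46],[bx+46,7,46],[bx+46,131,46],[bx-46,131,46]]
for n,im in(('top',t),('scene',s)):
    im=im.copy()
    for bx in(-48.5,48.5): cv2.polylines(im,[np.round(proj(n,W(FX,B(bx)))*16).astype(np.int32)],True,(0,255,0),1,0,4)
    cv2.imwrite(f'pics/{n}1.png',cv2.resize(im[120:280,330:480] if n=='top' else im[90:250,200:350],(400,427),interpolation=cv2.INTER_CUBIC))
cv2.imwrite('pics/c7.png',np.hstack([cv2.imread(f'pics/{n}1.png') for n in('top','scene')]))
print(W(FX,[[25,180,76]])); to([489,143.4,140])
E
```

```text
blue top [(array([282.123, 197.862]), np.int32(65), array([580.517, 146.694]))]
    blue [581.271 146.574  23.425] 0.23
orange top [(array([249.068, 197.795]), np.int32(44), array([581.219, 225.033]))]
    orange [581.763 225.115  23.995] 0.16
[[642.668 -81.352  76.   ]]
tool shift /50: [ 2.7   -1.125  0.584] x-angle 1.4728 tilt [-0.002  0.001] ee [531.8   3.5 169. ] t 14.45 w 57.1
```

View pics/c7.png

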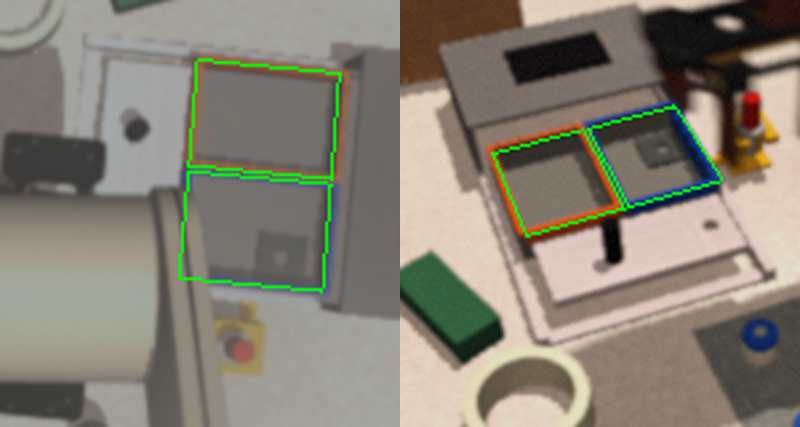

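The overlay fits both bays, at top crop (265,115) and (257,230); the tray is fully out and the pin still hangs. First puck: orange near (474,63).

apply_moves --targets '[[0.3, [0.27, -0.315, 0.3], [0, 0, 0]], [0.3, [0.27, -0.315, 0.6], [0, 0, 0]], [0.3, [0.27, -0.315, 0.6], [0, 0, 0]], [0.3, [0.27, -0.315, 0.6], [0, 0, 0]], [0.3, [0, 0, 0.6], [0, 0, 0]], [0.3, [0, 0, 0.4], [0, 0, 0]], [0.3, [0, 0, 0.15], [0, 0, 0]], [0.3, [0, 0, 0], [0, 0, 0]]]'

```text
t: 15.45
ee_pos: [479.0, 60.5, 5.6]
orientation: [2.33, 2.107, 0.001]
ft_force: [0.1, 0.2, 0.1]
width: 57.2
grasp_force: 0.0
```

apply_moves --targets '[[-1, [0, 0, 0], [0, 0, 0]], [-1, [0, 0, 0], [0, 0, 0]], [-1, [0, 0, 0], [0, 0, 0]], [-1, [0, 0, 0], [0, 0, 0]], [-1, [0, 0, 0], [0, 0, 0]], [-1, [0, 0, 0], [0, 0, 0]]]'

```text
t: 16.2
ee_pos: [478.6, 60.6, 5.6]
orientation: [2.33, 2.107, 0.001]
ft_force: [-1.9, -0.8, 5.8]
width: 31.2
grasp_force: 30.0
```

Run:
```python
from h import *
d=W(FX,[[48.5,107,140]])[0]; print(d); to(d)
```

```text
[ 658.838 -156.318  140.   ]
tool shift /50: [-3.955  4.024 -2.685] x-angle 1.4703 tilt [0. 0.] ee [478.6  60.6   5.6] t 16.2 w 31.2
```

apply_moves --targets '[[-1, [0, 0, -0.4], [0, 0, 0]], [-1, [0, 0, -0.8], [0, 0, 0]], [-1, [0, 0, -0.8], [0, 0, 0]], [-1, [-0.33, 0.34, -0.4], [0, 0, 0]], [-1, [-0.6, 0.61, -0.2], [0, 0, 0]], [-1, [-0.6, 0.61, 0], [0, 0, 0]], [-1, [-0.6, 0.61, 0], [0, 0, 0]], [-1, [-0.6, 0.61, 0], [0, 0, 0]]]'

```text
t: 17.2
ee_pos: [603.6, -90.2, 135.2]
orientation: [-2.33, -2.107, -0.0]
ft_force: [0.0, -0.0, -0.6]
width: 31.7
grasp_force: 30.0
```

apply_moves --targets '[[-1, [-0.6, 0.62, 0], [0, 0, 0]], [-1, [-0.6, 0.62, 0], [0, 0, 0]], [-1, [0, 0, 0], [0, 0, 0]], [-1, [0, 0, 0], [0, 0, 0]]]'

```text
t: 17.7
ee_pos: [657.6, -154.5, 134.5]
orientation: [-2.329, -2.106, 0.001]
ft_force: [-0.2, -0.5, 0.0]
width: 31.2
grasp_force: 30.0
```

Run:
```python
from h import *
to(W(FX,[[48.5,107,24]])[0])
```

```text
tool shift /50: [-0.035  0.033  2.211] x-angle 1.4701 tilt [-0.002  0.001] ee [ 657.6 -154.5  134.5] t 17.7 w 31.2
```

apply_moves --targets '[[-1, [-0.04, 0.03, 0.7], [0, 0, 0]], [-1, [0, 0, 0.8], [0, 0, 0]], [-1, [0, 0, 0.5], [0, 0, 0]], [-1, [0, 0, 0.21], [0, 0, 0]], [0, [0, 0, 0], [0, 0, 0]], [0, [0, 0, 0], [0, 0, 0]], [0, [0, 0, -0.4], [0, 0, 0]], [0, [0, 0, -1], [0, 0, 0]]]'

```text
t: 18.7
ee_pos: [658.7, -156.9, 95.2]
orientation: [-2.329, -2.105, 0.003]
ft_force: [0.1, -1.1, 0.2]
width: 44.0
grasp_force: 0.0
```

apply_moves --targets '[[0.3, [0, 0, -0.8], [0, 0, 0]], [0.3, [0, 0, 0], [0, 0, 0]], [0.3, [0.7, -0.5, 0], [0, 0, 0]], [0.3, [0.7, -0.5, 0], [0, 0, 0]], [0.3, [0.7, -0.5, 0], [0, 0, 0]], [0.3, [0.7, -0.5, 0], [0, 0, 0]], [0.3, [0.7, -0.15, 0], [0, 0, 0]], [0.3, [0, 0, 0], [0, 0, 0]]]'

```text
t: 19.7
ee_pos: [569.9, 29.6, 135.2]
orientation: [-2.327, -2.11, -0.0]
ft_force: [-0.1, -0.5, -0.2]
width: 57.3
grasp_force: 0.0
```

Run:
```python
from b import *
cam('scene');cam('top'); pucks(); to([571.5,47.6,5])
```

```text
blue top []
orange top [(array([408.154, 163.256]), np.int32(39), array([ 659.853, -150.448])), (array([249.062, 198.021]), np.int32(48), array([580.687, 225.046]))]
    orange [581.159 225.114  24.27 ] 0.14
tool shift /50: [ 0.398 -0.023  2.6  ] x-angle 1.4712 tilt [ 0. -0.] ee [570.6  27.7 135. ] t 19.8 w 56.8
```

apply_moves --targets '[[0.3, [0.2, -0.02, 0.6], [0, 0, 0]], [0.3, [0.2, 0, 0.8], [0, 0, 0]], [0.3, [0, 0, 0.8], [0, 0, 0]], [0.3, [0, 0, 0.4], [0, 0, 0]], [-1, [0, 0, 0], [0, 0, 0]], [-1, [0, 0, 0], [0, 0, 0]], [-1, [0, 0, 0], [0, 0, 0]], [-1, [0, 0, 0], [0, 0, 0]]]'

```text
t: 20.8
ee_pos: [572.6, 47.6, 6.1]
orientation: [2.329, 2.106, 0.003]
ft_force: [0.0, -1.5, 6.1]
width: 31.5
grasp_force: 30.0
```

apply_moves --targets '[[-1, [0, 0, 0], [0, 0, 0]]]'

```text
t: 20.92
ee_pos: [572.7, 47.7, 6.1]
orientation: [2.329, 2.106, 0.003]
ft_force: [-0.1, -1.7, 7.1]
width: 31.6
grasp_force: 30.0
```

Run:
```python
from h import *
to(W(FX,[[-48.5,107,140]])[0])
```

```text
tool shift /50: [-3.888  0.19  -2.678] x-angle 1.4704 tilt [ 0.003 -0.   ] ee [572.7  47.7   6.1] t 20.93 w 31.6
```

apply_moves --targets '[[-1, [0, 0, -0.5], [0, 0, 0]], [-1, [0, 0, -0.9], [0, 0, 0]], [-1, [-0.3, 0.03, -0.8], [0, 0, 0]], [-1, [-0.8, 0.04, -0.4], [0, 0, 0]], [-1, [-0.9, 0.04, 0], [0, 0, 0]], [-1, [-0.9, 0.04, 0], [0, 0, 0]], [-1, [-0.7, 0.04, 0], [0, 0, 0]], [-1, [-0.29, 0, 0], [0, 0, 0]]]'

```text
t: 21.92
ee_pos: [561.3, -148.3, 135.1]
orientation: [2.332, 2.105, 0.001]
ft_force: [0.9, -1.6, -0.3]
width: 31.5
grasp_force: 30.0
```

apply_moves --targets '[[-1, [0, 0, 0], [0, 0, 0]]]'

```text
t: 22.05
ee_pos: [561.3, -146.9, 134.8]
orientation: [-2.331, -2.105, -0.0]
ft_force: [-0.7, 0.1, 0.0]
width: 31.6
grasp_force: 30.0
```

Run:
```python
from h import *
to(W(FX,[[-48.5,107,24]])[0])
```

```text
tool shift /50: [0.006 0.02  2.216] x-angle 1.469 tilt [0. 0.] ee [ 561.3 -146.9  134.8] t 22.05 w 31.6
```

apply_moves --targets '[[-1, [0, 0.02, 0.7], [0, 0, 0]], [-1, [0, 0, 0.8], [0, 0, 0]], [-1, [0, 0, 0.5], [0, 0, 0]], [-1, [0, 0, 0.21], [0, 0, 0]], [0, [0, 0, 0], [0, 0, 0]], [0, [0, 0, 0], [0, 0, 0]], [0, [0, 0, -0.4], [0, 0, 0]], [0, [0, 0, -1], [0, 0, 0]]]'

```text
t: 23.05
ee_pos: [561.4, -146.6, 95.0]
orientation: [-2.329, -2.105, 0.002]
ft_force: [1.0, -0.5, -0.4]
width: 44.0
grasp_force: 0.0
```

apply_moves --targets '[[0.3, [0, 0, -0.8], [0, 0, 0]], [0.3, [0.8, -0.2, 0], [0, 0, 0]], [0.3, [0.8, -0.3, 0], [0, 0, 0]], [0.3, [0.8, -0.3, 0], [0, 0, 0]], [0.3, [0.8, -0.3, 0], [0, 0, 0]], [0.3, [0.8, -0.3, 0], [0, 0, 0]], [0.3, [0.8, -0.3, 0], [0, 0, 0]], [0.3, [0.83, -0.3, 0], [0, 0, 0]]]'

```text
t: 24.05
ee_pos: [491.5, 144.6, 136.4]
orientation: [2.33, 2.106, 0.004]
ft_force: [1.3, -0.1, -0.3]
width: 57.3
grasp_force: 0.0
```

Run:
```python
from b import *
cam('scene');cam('top'); pucks(); to([488.8,143.4,5])
```

```text
blue top []
orange top [(array([244.933, 198.733]), np.int32(15), array([579.072, 234.879]))]
    orange [582.777 230.486  32.792] 1.33
tool shift /50: [-0.066 -0.044  2.625] x-angle 1.4737 tilt [0.003 0.001] ee [491.  146.3 136.3] t 24.15 w 57.4
```

apply_moves --targets '[[0.3, [-0.05, -0.04, 0.6], [0, 0, 0]], [0.3, [0, 0, 0.8], [0, 0, 0]], [0.3, [0, 0, 0.8], [0, 0, 0]], [0.3, [0, 0, 0.42], [0, 0, 0]], [-1, [0, 0, 0], [0, 0, 0]], [-1, [0, 0, 0], [0, 0, 0]], [-1, [0, 0, 0], [0, 0, 0]], [-1, [0, 0, 0], [0, 0, 0]]]'

```text
t: 25.15
ee_pos: [490.1, 141.1, 4.6]
orientation: [2.329, 2.106, 0.003]
ft_force: [-0.7, -2.5, 7.8]
width: 31.3
grasp_force: 30.0
```

apply_moves --targets '[[-1, [0, 0, 0], [0, 0, 0]]]'

```text
t: 25.28
ee_pos: [490.1, 141.1, 4.7]
orientation: [2.329, 2.106, 0.003]
ft_force: [-0.1, -2.0, 7.3]
width: 31.5
grasp_force: 30.0
```

Run:
```python
from h import *
to(W(FX,[[-48.5,68,140]])[0])
```

```text
tool shift /50: [-6.36   2.022 -2.706] x-angle 1.4704 tilt [0.002 0.   ] ee [490.1 141.1   4.7] t 25.27 w 31.5
```

apply_moves --targets '[[-1, [0, 0, -0.5], [0, 0, 0]], [-1, [0, 0, -0.9], [0, 0, 0]], [-1, [-0.3, 0.1, -0.8], [0, 0, 0]], [-1, [-0.8, 0.25, -0.45], [0, 0, 0]], [-1, [-0.9, 0.28, 0], [0, 0, 0]], [-1, [-0.9, 0.28, 0], [0, 0, 0]], [-1, [-0.9, 0.28, 0], [0, 0, 0]], [-1, [-0.9, 0.28, 0], [0, 0, 0]]]'

```text
t: 26.28
ee_pos: [538.8, -101.7, 136.5]
orientation: [2.329, 2.107, 0.001]
ft_force: [0.7, 0.6, -0.1]
width: 30.8
grasp_force: 30.0
```

apply_moves --targets '[[-1, [-0.9, 0.28, 0], [0, 0, 0]], [-1, [-0.6, 0.2, 0], [0, 0, 0]], [-1, [-0.16, 0.07, 0], [0, 0, 0]], [-1, [0, 0, 0], [0, 0, 0]], [-1, [0, 0, 0], [0, 0, 0]]]'

```text
t: 26.9
ee_pos: [557.1, -184.4, 135.7]
orientation: [-2.329, -2.108, 0.0]
ft_force: [0.3, -0.4, -0.8]
width: 31.9
grasp_force: 30.0
```

Run:
```python
from h import *
to(W(FX,[[-48.5,68,24]])[0])
```

```text
tool shift /50: [-0.022  0.03   2.234] x-angle 1.4713 tilt [-0.001  0.   ] ee [ 557.1 -184.4  135.7] t 26.9 w 31.9
```

apply_moves --targets '[[-1, [-0.02, 0.03, 0.7], [0, 0, 0]], [-1, [0, 0, 0.8], [0, 0, 0]], [-1, [0, 0, 0.5], [0, 0, 0]], [-1, [0, 0, 0.23], [0, 0, 0]], [0, [0, 0, 0], [0, 0, 0]], [0, [0, 0, 0], [0, 0, 0]], [0, [0, 0, -0.4], [0, 0, 0]], [0, [0, 0, -1], [0, 0, 0]]]'

```text
t: 27.9
ee_pos: [557.8, -186.3, 94.8]
orientation: [-2.328, -2.105, 0.002]
ft_force: [0.5, -0.2, 0.3]
width: 43.7
grasp_force: 0.0
```

apply_moves --targets '[[0.3, [0, 0, -0.8], [0, 0, 0]], [0.3, [0.8, -0.03, 0], [0, 0, 0]], [0.3, [0.9, -0.03, 0], [0, 0, 0]], [0.3, [0.9, -0.03, 0], [0, 0, 0]], [0.3, [0.9, -0.03, 0], [0, 0, 0]], [0.3, [0.9, -0.03, 0], [0, 0, 0]], [0.3, [0.5, -0.03, 0], [0, 0, 0]], [0.3, [0, 0, 0], [0, 0, 0]]]'

```text
t: 28.9
ee_pos: [575.1, 59.5, 136.1]
orientation: [2.326, 2.109, 0.003]
ft_force: [0.3, -0.6, -0.4]
width: 57.4
grasp_force: 0.0
```

Run:
```python
from b import *
cam('scene');cam('top'); pucks(); to([580.8,146.7,5])
```

```text
blue top []
orange top [(array([247.355, 197.774]), np.int32(31), array([581.297, 229.113]))]
    orange [582.549 227.493  28.912] 0.46
tool shift /50: [ 1.783 -0.064  2.609] x-angle 1.4708 tilt [ 0.002 -0.   ] ee [574.9  57.7 135.5] t 29.0 w 57.4
```

Run:
```python
from b import *
cam('scene')
for k in('blue','orange'): print(k,[(c,st[4],onz('scene',c,24)) for c,st in blobs('scene',*COL[k],8,(200,100,520,300))])
```

```text
blue [(array([287.511, 149.125]), np.int32(176), array([ 567.741, -210.708,   24.   ])), (array([308.875, 160.125]), np.int32(8), array([ 538.225, -144.068,   24.   ])), (array([354.978, 249.2  ]), np.int32(135), array([581.966, 146.414,  24.   ]))]
orange [(array([257.265, 160.972]), np.int32(460), array([ 656.074, -205.92 ,   24.   ])), (array([376.93 , 278.551]), np.int32(185), array([581.341, 224.826,  24.   ]))]
```

Still at (581.5,146.5). Grasp.

apply_moves --targets '[[0.3, [0.6, -0.03, 0], [0, 0, 0]], [0.3, [0.6, -0.03, 0.2], [0, 0, 0]], [0.3, [0.58, 0, 0.6], [0, 0, 0]], [0.3, [0, 0, 0.8], [0, 0, 0]], [0.3, [0, 0, 0.6], [0, 0, 0]], [0.3, [0, 0, 0.4], [0, 0, 0]], [-1, [0, 0, 0], [0, 0, 0]], [-1, [0, 0, 0], [0, 0, 0]]]'

```text
t: 30.05
ee_pos: [581.4, 146.6, 5.2]
orientation: [2.33, 2.106, 0.002]
ft_force: [-0.5, -0.0, -0.1]
width: 40.9
grasp_force: 0.0
```

apply_moves --targets '[[-1, [0, 0, 0], [0, 0, 0]], [-1, [0, 0, 0], [0, 0, 0]], [-1, [0, 0, 0], [0, 0, 0]]]'

```text
t: 30.42
ee_pos: [581.5, 146.9, 5.5]
orientation: [2.329, 2.106, 0.003]
ft_force: [-1.0, -2.4, 6.1]
width: 31.3
grasp_force: 30.0
```

Run:
```python
from h import *
to(W(FX,[[-48.5,30,140]])[0])
```

```text
tool shift /50: [-7.42   0.214 -2.694] x-angle 1.4705 tilt [0.002 0.   ] ee [581.5 146.9   5.5] t 30.43 w 31.3
```

apply_moves --targets '[[-1, [0, 0, -0.5], [0, 0, 0]], [-1, [0, 0, -0.9], [0, 0, 0]], [-1, [-0.5, 0, -0.8], [0, 0, 0]], [-1, [-0.9, 0.03, -0.45], [0, 0, 0]], [-1, [-1, 0.03, 0], [0, 0, 0]], [-1, [-1, 0.03, 0], [0, 0, 0]], [-1, [-1, 0.03, 0], [0, 0, 0]], [-1, [-1, 0.03, 0], [0, 0, 0]]]'

```text
t: 31.42
ee_pos: [560.6, -124.0, 137.1]
orientation: [2.33, 2.107, 0.001]
ft_force: [0.8, -0.1, -0.9]
width: 31.4
grasp_force: 30.0
```

apply_moves --targets '[[-1, [-1, 0.03, 0], [0, 0, 0]], [-1, [-0.7, 0.03, 0], [0, 0, 0]], [-1, [-0.3, 0, 0], [0, 0, 0]], [-1, [0, 0, 0], [0, 0, 0]], [-1, [0, 0, 0], [0, 0, 0]]]'

```text
t: 32.05
ee_pos: [553.8, -221.0, 136.6]
orientation: [-2.329, -2.108, -0.0]
ft_force: [-0.5, -0.4, -0.7]
width: 31.5
grasp_force: 30.0
```

Run:
```python
from h import *
to(W(FX,[[-48.5,30,24]])[0])
```

```text
tool shift /50: [-0.045  0.024  2.252] x-angle 1.4712 tilt [-0.     0.001] ee [ 553.8 -221.   136.6] t 32.05 w 31.5
```

apply_moves --targets '[[-1, [-0.03, 0.03, 0.7], [0, 0, 0]], [-1, [0, 0, 0.8], [0, 0, 0]], [-1, [0, 0, 0.5], [0, 0, 0]], [-1, [0, 0, 0.25], [0, 0, 0]], [0, [0, 0, 0], [0, 0, 0]], [0, [0, 0, 0], [0, 0, 0]], [0, [0, 0, -0.4], [0, 0, 0]], [0, [0, 0, -1], [0, 0, 0]]]'

```text
t: 33.05
ee_pos: [554.0, -223.4, 94.5]
orientation: [-2.328, -2.105, 0.002]
ft_force: [0.3, -0.3, 0.0]
width: 44.0
grasp_force: 0.0
```

apply_moves --targets '[[0.3, [0, 0, -0.8], [0, 0, 0]], [0.3, [1, -0.04, 0], [0, 0, 0]], [0.3, [1, -0.04, 0], [0, 0, 0]], [0.3, [1, -0.04, 0], [0, 0, 0]], [0.3, [1, -0.04, 0], [0, 0, 0]], [0.3, [1, -0.04, 0], [0, 0, 0]], [0.3, [1, -0.04, 0], [0, 0, 0]], [0.3, [0.5, -0.04, 0], [0, 0, 0]]]'

```text
t: 34.05
ee_pos: [574.4, 103.3, 136.2]
orientation: [2.327, 2.109, 0.004]
ft_force: [0.3, -0.5, -0.4]
width: 56.9
grasp_force: 0.0
```

Run:
```python
from b import *
cam('scene')
for k in('blue','orange'): print(k,[(c,st[4],onz('scene',c,24)) for c,st in blobs('scene',*COL[k],20,(200,100,520,300))])
to([581.2,225,5])
```

```text
blue [(array([293.318, 149.579]), np.int32(359), array([ 555.029, -201.486,   24.   ])), (array([289.43 , 138.949]), np.int32(79), array([ 544.735, -247.333,   24.   ]))]
orange [(array([257.307, 160.972]), np.int32(462), array([ 655.979, -205.866,   24.   ])), (array([376.732, 278.715]), np.int32(179), array([581.88 , 224.936,  24.   ]))]
tool shift /50: [ 2.396 -0.108  2.629] x-angle 1.4728 tilt [0.003 0.001] ee [574.5 105.1 136.2] t 34.1 w 57.0
```

apply_moves --targets '[[0.3, [0.8, -0.04, 0], [0, 0, 0]], [0.3, [0.8, -0.04, 0.2], [0, 0, 0]], [0.3, [0.77, -0.03, 0.6], [0, 0, 0]], [0.3, [0, 0, 0.8], [0, 0, 0]], [0.3, [0, 0, 0.6], [0, 0, 0]], [0.3, [0, 0, 0.42], [0, 0, 0]], [-1, [0, 0, 0], [0, 0, 0]], [-1, [0, 0, 0], [0, 0, 0]]]'

```text
t: 35.1
ee_pos: [581.3, 219.3, 4.5]
orientation: [2.33, 2.106, 0.003]
ft_force: [0.4, -0.9, 0.4]
width: 40.5
grasp_force: 0.0
```

apply_moves --targets '[[-1, [0, 0, 0], [0, 0, 0]], [-1, [0, 0, 0], [0, 0, 0]], [-1, [0, 0, 0], [0, 0, 0]]]'

```text
t: 35.48
ee_pos: [581.3, 219.4, 4.6]
orientation: [2.33, 2.106, 0.003]
ft_force: [-1.3, -1.4, 6.3]
width: 31.8
grasp_force: 30.0
```

Run:
```python
from h import *
to(W(FX,[[48.5,50,140]])[0])
```

```text
tool shift /50: [-8.459  2.305 -2.71 ] x-angle 1.4702 tilt [0.002 0.001] ee [581.3 219.4   4.6] t 35.48 w 31.8
```

apply_moves --targets '[[-1, [0, 0, -0.5], [0, 0, 0]], [-1, [0, 0, -0.9], [0, 0, 0]], [-1, [-0.4, 0.1, -0.8], [0, 0, 0]], [-1, [-0.86, 0.24, -0.45], [0, 0, 0]], [-1, [-0.95, 0.26, 0], [0, 0, 0]], [-1, [-0.95, 0.26, 0], [0, 0, 0]], [-1, [-0.95, 0.26, 0], [0, 0, 0]], [-1, [-0.95, 0.26, 0], [0, 0, 0]]]'

```text
t: 36.48
ee_pos: [623.6, -41.0, 136.1]
orientation: [2.33, 2.107, 0.001]
ft_force: [0.5, -0.3, -0.4]
width: 31.4
grasp_force: 30.0
```

apply_moves --targets '[[-1, [-0.95, 0.26, 0], [0, 0, 0]], [-1, [-0.95, 0.26, 0], [0, 0, 0]], [-1, [-0.95, 0.26, 0], [0, 0, 0]], [-1, [-0.4, 0.1, 0], [0, 0, 0]], [-1, [-0.15, 0.04, 0], [0, 0, 0]], [-1, [0, 0, 0], [0, 0, 0]], [-1, [0, 0, 0], [0, 0, 0]]]'

```text
t: 37.35
ee_pos: [652.1, -211.7, 135.6]
orientation: [-2.328, -2.108, 0.0]
ft_force: [-1.0, -0.1, 0.0]
width: 31.5
grasp_force: 30.0
```

Run:
```python
from h import *
to(W(FX,[[48.5,50,24]])[0])
```

```text
tool shift /50: [-0.026  0.026  2.233] x-angle 1.4716 tilt [-0.  0.] ee [ 652.1 -211.7  135.6] t 37.35 w 31.5
```

apply_moves --targets '[[-1, [-0.03, 0.03, 0.7], [0, 0, 0]], [-1, [0, 0, 0.8], [0, 0, 0]], [-1, [0, 0, 0.5], [0, 0, 0]], [-1, [0, 0, 0.23], [0, 0, 0]], [0, [0, 0, 0], [0, 0, 0]], [0, [0, 0, 0], [0, 0, 0]], [0, [0, 0, -0.4], [0, 0, 0]], [0, [0, 0, -1], [0, 0, 0]]]'

```text
t: 38.35
ee_pos: [652.4, -214.5, 94.6]
orientation: [-2.328, -2.105, 0.002]
ft_force: [0.6, 0.0, -0.1]
width: 43.9
grasp_force: 0.0
```

apply_moves --targets '[[0.3, [0, 0, -0.8], [0, 0, 0]], [0.3, [0.7, -0.5, -0.3], [0, 0, 0]], [0.3, [0.7, -0.5, -0.3], [0, 0, 0]], [0.3, [0.7, -0.5, -0.3], [0, 0, 0]], [0.3, [0.7, -0.5, 0], [0, 0, 0]], [0.3, [0.6, -0.5, 0], [0, 0, 0]], [0.3, [0.6, -0.5, 0], [0, 0, 0]], [0.3, [0, 0, 0], [0, 0, 0]]]'

```text
t: 39.35
ee_pos: [523.6, 0.8, 181.2]
orientation: [2.327, 2.109, 0.002]
ft_force: [0.5, -0.3, -0.6]
width: 57.1
grasp_force: 0.0
```

Run:
```python
from b import *
s=cam('scene')['pixels']; t=cam('top')['pixels']
a=cv2.resize(s[120:400,200:540],(486,400),interpolation=cv2.INTER_CUBIC); b=cv2.resize(t[80:300,150:290],(255,400),interpolation=cv2.INTER_CUBIC)
cv2.imwrite('pics/c8.png',np.hstack([a,b])); cv2.imwrite('pics/t8.png',t); cv2.imwrite('pics/s8.png',s)
```

```text
(no output)
```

View pics/c8.png

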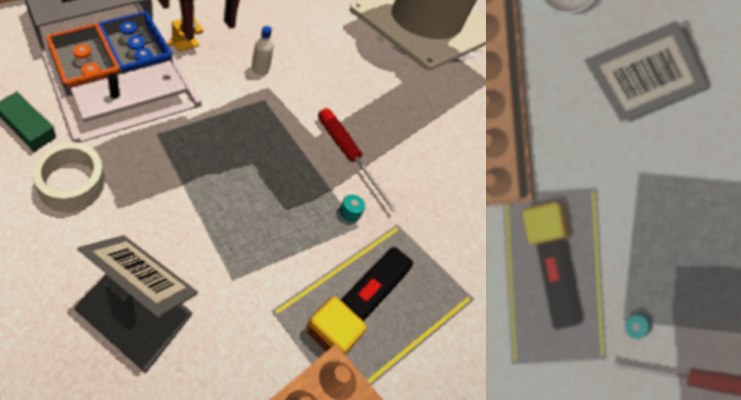

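All five pucks lie in their own bays and the mat is empty. The scanner lies on the pad in the top crop, tail at (565,325) and head at (545,222), and the barcode is at (648,72).

Run:
```python
from b import *
t=cam('top');s=cam('scene')
# barcode label quad
for n,c,box in(('top',(240,119),(203,92,276,149)),('scene',(297,305),(250,283,342,345))):
    im=C[n]['pixels'][box[1]:box[3],box[0]:box[2]]; h=cv2.cvtColor(im,cv2.COLOR_BGR2LAB)
    g=cv2.cvtColor(im,cv2.COLOR_BGR2GRAY)
    blk=((g<np.percentile(g,30))).astype(np.uint8) if 0 else None
    m=cv2.morphologyEx(cv2.inRange(h,(110,0,134),(255,255,255)),cv2.MORPH_CLOSE,np.ones((5,5)))
    k,_,st,ce=cv2.connectedComponentsWithStats(m)
    print(n,[(ce[i]+box[:2],st[i].tolist()) for i in range(1,k) if st[i,4]>60])
cr=tri((172,190),(438,365)); print('crate corner',cr)
G=np.array([[-77,17,36],[-77,-17,36],[37,26,40],[37,-26,40],[85,26,40],[85,-26,40]],float)
tu=np.array([[186.3,260.2],[202.2,256.9],[174.2,213.5],[196.7,209.7],[170.9,194.3],[192.3,190.4]])
su=np.array([[489,303.3],[470.1,295],[456.1,347.4],[430.9,327.8],[437.9,366.3],[416.9,347.4]])
def f(p): return np.r_[(proj('top',W(p,G))-tu).ravel(),(proj('scene',W(p,G))-su).ravel()]
r=least_squares(f,[520,367,0,.17],loss='soft_l1'); print('scanner',r.x,'\n',f(r.x).reshape(-1,2).T)
pc=np.array([[160.4,186],[210.4,184.4],[214.8,276],[165.4,278.8]])
q=np.array([onz('top',u,.6) for u in pc]); print('rest',q.mean(0),q)
# yellow blob check
print(blobs('top',*COL['yellow'],40,(160,180,220,230)))
# board corners in top/scene
bt=np.array([[62,586-486],[24,685-486],[80,709-486],[120,625-486]])[:,::-1]/1.82+[150,80]
bs=np.array([[120,235],[80,245],[165,313],[197,295]])/1.429+[200,120]
print(bt,bs)
```

```text
top [(array([238.406, 119.823]), [10, 7, 51, 42, 1245])]
scene [(array([298.589, 305.577]), [0, 0, 92, 62, 3824])]
crate corner (array([595.672, 408.045,  43.686]), np.float64(1.5330772218452362))
scanner [512.836 369.8   -11.243   0.207] 
 [[ 2.287  0.116  0.628 -0.918  0.051 -0.462 -0.819  2.305 -0.049  0.433
   0.521 -3.314]
 [ 0.047  0.44   0.554 -0.247  0.022 -0.732  1.763 -2.597  1.985 -1.046
   2.771 -2.544]]
rest [501.606 382.451   0.6  ] [[612.577 451.441   0.6  ]
 [615.39  325.852   0.6  ]
 [393.052 314.7     0.6  ]
 [385.405 437.812   0.6  ]]
[(array([181.211, 202.18 ]), array([171, 192,  22,  21, 327], dtype=int32))]
[[204.945 114.066]
 [259.341  93.187]
 [272.527 123.956]
 [226.374 145.934]] [[283.975 284.451]
 [255.983 291.449]
 [315.465 339.034]
 [337.859 326.438]]
```

Run:
```python
import cv2,numpy as np
s=cv2.imread('pics/s8.png');t=cv2.imread('pics/t8.png')
R=lambda a,w,h:cv2.resize(a,(w,h),interpolation=cv2.INTER_CUBIC)
a=R(s[280:350,250:345],380,280)
b=R(s[285:375,410:500],360,360)   # 4x
c=R(t[180:270,160:220],360,540)   # 6x
L=np.zeros((600,800,3),np.uint8); L[:280,:380]=a; L[240+40:,:][:320,:360]=R(s[290:370,410:500],360,320); L[:540,420:780]=c
cv2.imwrite('pics/c9.png',L)
```

```text
(no output)
```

View pics/c9.png

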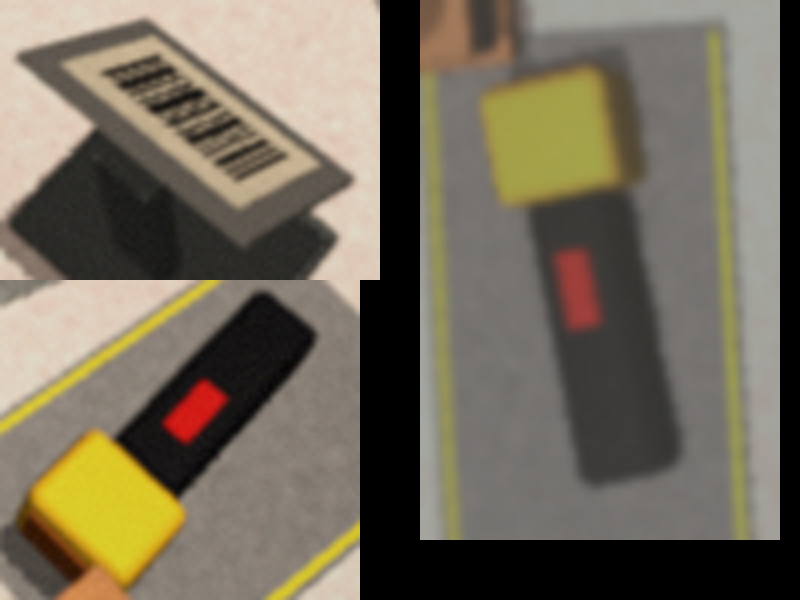

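The barcode label corners in scene give its centre at (298.5,308.7), and the top centre is (238.4,119.8). The scanner head corners and tail are clear, and the crate edge at (470,60) only touches the pad's far corner.

Run:
```python
from b import *
cam('top');cam('scene')
G=np.array([[-77,17,36],[-77,-17,36],[37,26,40],[37,-26,40],[85,26,40],[85,-26,40]],float)
tu=np.array([[187,260.8],[203.3,256.7],[173.3,214.2],[193.7,211.2],[170.3,195.8],[190.8,191.2]])
su=np.array([[489,303.8],[476.3,292.5],[456.3,349.3],[434.3,327.5],[441.3,366.3],[417.5,343.8]])
for zf in(None,.6):
    g=lambda p:np.r_[p[0],p[1],p[3] if zf is None else zf,p[2]]
    f=lambda p:np.r_[(proj('top',W(g(p),G))-tu).ravel(),(proj('scene',W(g(p),G))-su).ravel()]
    r=least_squares(f,[520,367,.17,0],loss='soft_l1'); print('scanner',g(r.x),'\n',f(r.x).reshape(-1,2).T)
print('red label',tri((186.3,228),(459,322.8)))
b=tri((238.4,119.8),(298.5,308.7)); print('barcode',b)
# board yaw: bottom/top edges in top view (height from slope)
d=np.array([[62,63],[152,35],[322,165],[245,212]])/4+[250,280]
q=[onz('scene',u,b[0][2]) for u in d]; print(q)
sc=[[17,58],[148,20],[352,180],[247,247]]
S=[onz('scene',np.array(u)/4+[250,280],z) for u,z in zip(sc,(120,120-0,120,120))]; print('board corners z=120',S)
to([515,369,120])
```

```text
scanner [509.883 371.618  -8.777   0.207] 
 [[ 0.478 -2.065  0.358  0.955 -0.539 -0.108  1.515 -1.664  2.245 -0.653
  -0.338 -1.564]
 [ 0.823  2.006  1.12  -0.498 -0.262 -0.335  0.705 -0.67  -0.362 -1.231
   2.388  0.626]]
scanner [512.412 371.275   0.6     0.207] 
 [[-0.836 -3.247 -1.084 -0.287 -2.011 -1.382  2.145 -1.23   2.536 -0.681
  -0.267 -1.815]
 [ 0.252  1.405  0.09  -1.577 -1.484 -1.607 -1.166 -2.639 -1.841 -2.929
   1.119 -0.9  ]]
red label (array([511.028, 371.805,  36.348]), np.float64(0.03536833518031077))
barcode (array([752.92 , 236.164,  89.226]), np.float64(0.021542220845305375))
[array([791.2  , 188.822,  89.226]), array([752.507, 195.264,  89.226]), array([717.633, 279.903,  89.226]), array([753.396, 281.936,  89.226])]
board corners z=120 [array([809.076, 194.625, 120.   ]), array([756.19 , 204.474, 120.   ]), array([717.756, 301.787, 120.   ]), array([763.855, 305.001, 120.   ])]
tool shift /50: [ 7.352 -0.954  1.191] x-angle 1.4693 tilt [ 0.001 -0.   ] ee [525.2  -1.6 179.6] t 39.65 w 57.0
```

apply_moves --targets '[[0.5, [0, 0, 0], [0, 0, 0.1145]], [0.5, [0, 0, 0], [0, 0, 0.1145]], [0.5, [0, 0, 0], [0, 0, 0.1145]], [0.5, [0, 0, 0], [0, 0, 0.1145]], [0.5, [0, 0, 0], [0, 0, 0.1145]], [0.5, [0, 0, 0], [0, 0, 0.1145]], [0.5, [0, 0, 0], [0, 0, 0.1145]], [0.5, [0, 0, 0], [0, 0, 0]]]'

```text
t: 40.65
ee_pos: [524.7, -1.4, 179.1]
orientation: [3.124, 0.332, -0.0]
ft_force: [-0.1, -0.5, 0.3]
width: 65.7
grasp_force: 0.0
```

```bash
python3 -c "
from h import *
to([511.5,371.5,120])"
```

```text
tool shift /50: [ 1.312 -7.346  1.182] x-angle 0.212 tilt [-0. -0.] ee [524.7  -1.4 179.1] t 40.65 w 65.7
```

apply_moves --targets '[[0.5, [0.17, -0.92, 0], [0, 0, 0]], [0.5, [0.17, -0.92, 0], [0, 0, 0]], [0.5, [0.17, -0.92, 0], [0, 0, 0]], [0.5, [0.17, -0.92, 0], [0, 0, 0]], [0.5, [0.17, -0.92, 0.3], [0, 0, 0]], [0.5, [0.17, -0.92, 0.3], [0, 0, 0]], [0.5, [0.17, -0.92, 0.3], [0, 0, 0]], [0.5, [0.12, -0.91, 0.28], [0, 0, 0]]]'

```text
t: 41.65
ee_pos: [511.6, 373.6, 119.5]
orientation: [3.123, 0.338, 0.0]
ft_force: [0.3, 0.1, -0.5]
width: 66.1
grasp_force: 0.0
```

apply_moves --targets '[[0.5, [0, 0, 0], [0, 0, 0]], [0.5, [0, 0, 0], [0, 0, 0]]]'

```text
t: 41.9
ee_pos: [511.4, 371.6, 119.9]
orientation: [3.123, 0.335, -0.001]
ft_force: [-0.1, -0.2, 0.0]
width: 65.8
grasp_force: 0.0
```

Run:
```python
from b import *
s=cam('scene')['pixels']; t=cam('top')['pixels']
a=cv2.resize(s[250:370,400:540],(560,480),interpolation=cv2.INTER_CUBIC)
cv2.imwrite('pics/c10.png',a); to([511.5,371.5,6])
```

```text
tool shift /50: [-0.004 -0.01   2.29 ] x-angle 0.2113 tilt [ 0. -0.] ee [511.8 371.1 120.5] t 42.0 w 66.1
```

View pics/c10.png

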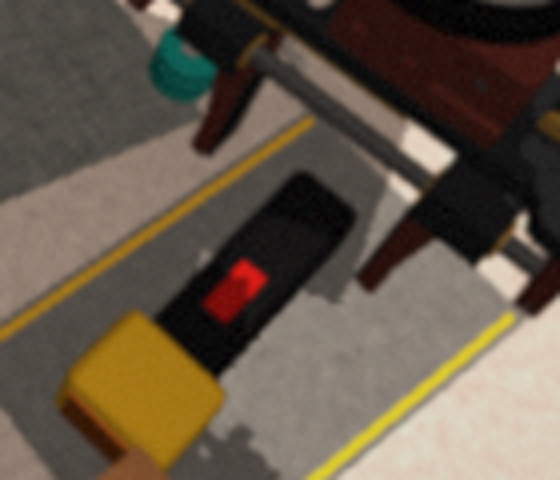

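The scanner has not moved (grip at (265,270)) and the fingers straddle it, at (205,145) and (370,285). Descend, close, then lift.

apply_moves --targets '[[0.5, [0, -0.01, 0.5], [0, 0, 0]], [0.5, [0, 0, 0.7], [0, 0, 0]], [0.5, [0, 0, 0.6], [0, 0, 0]], [0.5, [0, 0, 0.35], [0, 0, 0]], [0.5, [0, 0, 0.13], [0, 0, 0]], [0.5, [0, 0, 0], [0, 0, 0]]]'

```text
t: 42.75
ee_pos: [511.7, 372.7, 6.6]
orientation: [-3.124, -0.331, -0.001]
ft_force: [-0.2, -0.7, -0.6]
width: 66.3
grasp_force: 0.0
```

apply_moves --targets '[[-1, [0, 0, 0], [0, 0, 0]], [-1, [0, 0, 0], [0, 0, 0]], [-1, [0, 0, 0], [0, 0, 0]], [-1, [0, 0, 0], [0, 0, 0]], [-1, [0, 0, 0], [0, 0, 0]], [-1, [0, 0, 0], [0, 0, 0]]]'

```text
t: 43.5
ee_pos: [511.4, 372.9, 6.5]
orientation: [-3.124, -0.331, -0.0]
ft_force: [-1.3, -0.7, 5.4]
width: 33.9
grasp_force: 30.0
```

apply_moves --targets '[[-1, [0, 0, -0.1], [0, 0, 0]], [-1, [0, 0, -0.3], [0, 0, 0]], [-1, [0, 0, -0.5], [0, 0, 0]], [-1, [0, 0, -0.5], [0, 0, 0]], [-1, [0, 0, 0], [0, 0, 0]]]'

```text
t: 44.12
ee_pos: [512.7, 373.8, 78.7]
orientation: [-3.122, -0.331, -0.006]
ft_force: [-0.3, -0.5, -1.7]
width: 33.9
grasp_force: 30.0
```

```bash
python3 -c "
from h import *
print(ctrl.get_obs()['grasp_force'])
to([573.5,196.5,73])"
```

```text
29.957180321216583
tool shift /50: [0.446 3.722 0.109] x-angle 0.2113 tilt [0.004 0.003] ee [512.7 373.8  78.7] t 44.12 w 33.9
```

apply_moves --targets '[[-1, [0.05, 0.3, 0], [0, 0, 0]], [-1, [0.08, 0.62, 0], [0, 0, 0]], [-1, [0.08, 0.7, 0], [0, 0, 0]], [-1, [0.08, 0.7, 0], [0, 0, 0]], [-1, [0.08, 0.7, 0.05], [0, 0, 0]], [-1, [0.06, 0.5, 0.05], [0, 0, 0]], [-1, [0.02, 0.2, 0.01], [0, 0, 0]], [-1, [0, 0, 0], [0, 0, 0]]]'

```text
t: 45.12
ee_pos: [571.9, 194.8, 70.0]
orientation: [3.124, 0.329, -0.002]
ft_force: [0.4, 0.6, -1.3]
width: 33.6
grasp_force: 30.0
```

Run:
```python
from b import *
s=cam('scene')['pixels']; t=cam('top')['pixels']
a=cv2.resize(s[220:350,240:400],(480,390),interpolation=cv2.INTER_CUBIC); b=cv2.resize(t[85:205,200:300],(320,384),interpolation=cv2.INTER_CUBIC)
cv2.imwrite('pics/c11.png',np.hstack([a,np.vstack([b,b[:6]*0])])); to([573.5,196.5,73])
c=np.array([754,235,87.]);o=np.array(ctrl.get_obs()['ee_pos'])
for P in(c,): print(proj('top',P),proj('scene',P))
print([(k,st[4],st[:4],onz('top',k,107)) for k,st in blobs('top',*COL['yellow'],30,(200,85,320,230))])
print(W(np.r_[o[:2],o[2]-5.9,.211],[[85,0,20],[61,0,40]]), proj('top',W(np.r_[o[:2],o[2]-5.9,.211],[[61,0,40],[85,26,40],[85,-26,40]])),proj('scene',W(np.r_[o[:2],o[2]-5.9,.211],[[61,0,40],[85,0,20]])))
```

```text
tool shift /50: [ 0.032 -0.003 -0.052] x-angle 0.2115 tilt [-0.  0.] ee [572.  196.   70.4] t 45.23 w 33.7
[[239.141 119.569]] [[297.638 309.016]]
[]
[[655.077 213.829  84.512]
 [631.609 208.803 104.512]] [[248.835 173.371]
 [234.978 165.241]
 [258.207 159.992]] [[353.092 260.456]
 [342.643 274.257]]
```

View pics/c11.png

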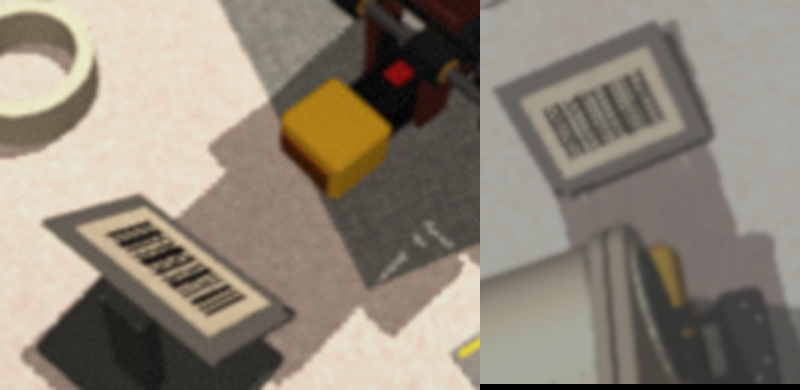

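Head top centre in the scene crop is (336,126), within about 1 px of the prediction, so the beam points at the barcode centre. A fine correction, then hold.

apply_moves --targets '[[-1, [0.03, 0, -0.05], [0, 0, 0]], [-1, [0, 0, 0], [0, 0, 0]], [-1, [0, 0, 0], [0, 0, 0]], [-1, [0, 0, 0], [0, 0, 0]], [-1, [0, 0, 0], [0, 0, 0]], [-1, [0, 0, 0], [0, 0, 0]], [-1, [0, 0, 0], [0, 0, 0]], [-1, [0, 0, 0], [0, 0, 0]]]'

```text
t: 46.22
ee_pos: [573.7, 195.9, 73.1]
orientation: [3.124, 0.331, -0.0]
ft_force: [-0.6, 0.6, -1.1]
width: 34.0
grasp_force: 30.0
```

apply_moves --targets '[[-1, [0, 0, 0], [0, 0, 0]], [-1, [0, 0, 0], [0, 0, 0]], [-1, [0, 0, 0], [0, 0, 0]], [-1, [0, 0, 0], [0, 0, 0]], [-1, [0, 0, 0], [0, 0, 0]], [-1, [0, 0, 0], [0, 0, 0]], [-1, [0, 0, 0], [0, 0, 0]], [-1, [0, 0, 0], [0, 0, 0]]]'

```text
t: 47.22
ee_pos: [573.8, 196.0, 73.2]
orientation: [3.124, 0.331, 0.0]
ft_force: [-0.1, 0.1, -1.9]
width: 33.4
grasp_force: 30.0
```

apply_moves --targets '[[-1, [0, 0, 0], [0, 0, 0]], [-1, [0, 0, 0], [0, 0, 0]], [-1, [0, 0, 0], [0, 0, 0]], [-1, [0, 0, 0], [0, 0, 0]]]'

```text
t: 47.72
ee_pos: [573.8, 195.9, 73.2]
orientation: [-3.124, -0.331, -0.0]
ft_force: [0.1, -1.1, -1.4]
width: 33.3
grasp_force: 30.0
```

```bash
python3 -c "
from h import *
print(ctrl.get_obs()['grasp_force'])
to([504,372,60])"
```

```text
29.95705246925354
tool shift /50: [-0.626 -3.736  0.264] x-angle 0.2113 tilt [0. 0.] ee [573.8 195.9  73.2] t 47.73 w 33.3
```

apply_moves --targets '[[-1, [-0.2, -0.3, -0.1], [0, 0, 0]], [-1, [-0.2, -0.6, 0], [0, 0, 0]], [-1, [-0.15, -0.7, 0], [0, 0, 0]], [-1, [-0.08, -0.7, 0], [0, 0, 0]], [-1, [0, -0.7, 0], [0, 0, 0]], [-1, [0, -0.5, 0], [0, 0, 0]], [-1, [0, -0.24, 0], [0, 0, 0]], [-1, [0, 0, 0], [0, 0, 0]]]'

```text
t: 48.72
ee_pos: [503.1, 372.8, 78.3]
orientation: [3.124, 0.334, -0.0]
ft_force: [0.6, -0.2, -2.5]
width: 34.1
grasp_force: 30.0
```

apply_moves --targets '[[-1, [0, 0, 0.4], [0, 0, 0]], [-1, [0, 0, 0.5], [0, 0, 0]], [-1, [0, 0, 0.35], [0, 0, 0]], [-1, [0, 0, 0.1], [0, 0, 0]], [-1, [0, 0, 0], [0, 0, 0]]]'

```text
t: 49.35
ee_pos: [503.8, 371.8, 10.2]
orientation: [3.124, 0.331, -0.001]
ft_force: [-0.9, -0.1, -2.2]
width: 33.9
grasp_force: 30.0
```

apply_moves --targets '[[-1, [0, 0, 0.04], [0, 0, 0]], [-1, [0, 0, 0.03], [0, 0, 0]], [-1, [0, 0, 0.02], [0, 0, 0]], [-1, [0, 0, 0], [0, 0, 0]]]'

```text
t: 49.85
ee_pos: [503.9, 372.4, 6.6]
orientation: [-3.124, -0.331, -0.001]
ft_force: [-0.6, -0.4, -0.1]
width: 33.7
grasp_force: 30.0
```

apply_moves --targets '[[0.3, [0, 0, 0], [0, 0, 0]], [0.3, [0, 0, 0], [0, 0, 0]], [0.3, [0, 0, 0], [0, 0, 0]], [0.3, [0, 0, -0.4], [0, 0, 0]], [0.3, [0, 0, -0.9], [0, 0, 0]], [0.3, [0, 0, -0.9], [0, 0, 0]], [0.3, [-0.5, 0.8, 0], [0, 0, 0]], [0.3, [-0.5, 0.8, 0], [0, 0, 0]]]'

```text
t: 50.85
ee_pos: [471.9, 283.1, 118.3]
orientation: [-3.123, -0.333, -0.005]
ft_force: [0.0, -1.9, -0.1]
width: 57.2
grasp_force: 0.0
```

apply_moves --targets '[[0.3, [0, 0.9, 0], [0, 0, 0]], [0.3, [0, 0.9, 0], [0, 0, 0]], [0.3, [0, 0.9, -0.5], [0, 0, 0]], [0.3, [0, 0.9, -0.5], [0, 0, 0]], [0.3, [0, 0, 0], [0, 0, 0]]]'

```text
t: 51.48
ee_pos: [511.4, 105.5, 169.2]
orientation: [-3.125, -0.325, -0.008]
ft_force: [-0.6, -0.2, -0.2]
width: 57.5
grasp_force: 0.0
```

Run:
```python
from b import *
s=cam('scene')['pixels']; t=cam('top')['pixels']
cv2.imwrite('pics/f.png',np.hstack([cv2.resize(s[100:390,210:540],(480,422)),cv2.resize(t[170:290,150:240],(317,422))]))
o=ctrl.get_obs();print(o['ee_pos'],o['t'],o['ft_force'])
```

```text
[509.549 107.413 167.108] 51.575 [ 0.141 -0.352 -0.519]
```

View pics/f.png

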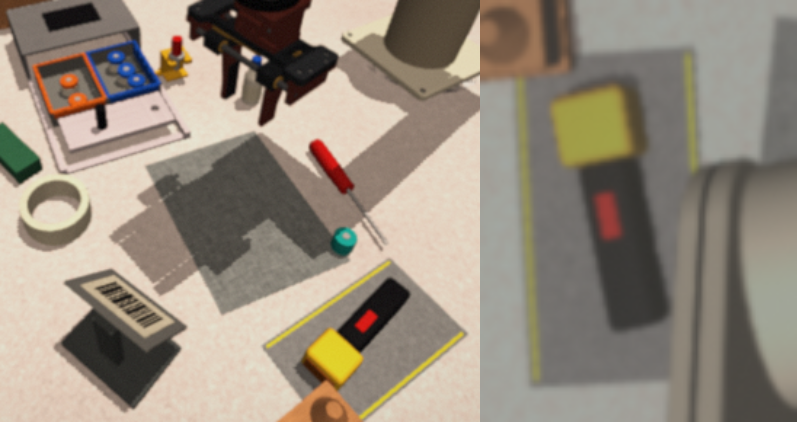

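The final picture shows the scanner flat on its pad (355,320), the pin in the notch (175,55), and three blue and two orange pucks in their bays with the tray out. The bystanders are where they started. Handing in.

```bash
python3 -c "
from h import *
print(ctrl.close_job())"
```

```text
the job is handed in; nothing more can be done
None
```

I handed the job in at about 52 s; the pin is in the notch, the tray is out, all five pucks present (three blue, two orange) are in their bays, and the scanner was held on the barcode for about 2 s and laid back on its pad, but the hand-in returned no verdict.

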